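# Pack and close the sample case

## Robot

A 7-joint arm with a two-finger parallel gripper is mounted at the origin on the work surface. World frame = base frame: x ahead of the robot, y to its left, z up, the work surface at z = 0. Lengths are in mm, angles in rad, forces in N, time in s.
With the tool pointing down it reaches from about 425 to 925 mm from the base axis. Payload 6.8 kg.
Tool frame: the origin (TCP) lies at the very end of the fingers, on their centre line; the grasp point (between the pads) lies 19 mm behind it; x points along the fingers, y is the direction in which the jaws open and shut, and the axes are right-handed (so a half turn about x gives the same grasp; the last joint's range is limited). The gripper opens to 85 mm and grips with 20 to 120 N. Pads are 22 mm wide; open, the fingers measure 114 mm over their backs; the gripper's body (76 mm by 85 mm) begins 54 mm behind the grasp point. The pads swing forward as they close: fully open they stand 13 mm farther back than shut.
Start: joints at [1.194, 0.477, 0.022, 1.555, -0.011, 1.109, -0.083], TCP at [179.271, -650.776, 231.308] pointing down, gripper open.
Joint ranges: [-2.96, 2.96], [-0.34, 2.1], [-1.41, 1.46], [0.24, 2.44], [-1.37, 4.51], [0.17, 1.92], [-2.96, 2.96]. Speed limits (rad/s): [2.39, 2.39, 3.14, 3.14, 3.14, 3.14, 3.14].

## Interface

Orientations are given as a unit quaternion [w, x, y, z].
In Python, from cell import env gives the robot as it stands. The module is installed in compiled form; this text tells all that it offers.
- The arm moves only by the shell command python3 -m pendant 'ROWS'. ROWS is a JSON object of lists of equal length, an entry for each row: "translation": the shift along the tool's x, y, z in m, a list of three; "rotation": the turn, a rotation vector about the tool's x, y, z in degrees, a list of three; "grip": the closure, from 0 (fully open) to 1 (shut). In form: {"translation": [[tx, ty, tz], ...], "rotation": [[rx, ry, rz], ...], "grip": [grip, ...]}. A call has 1 to 12 rows; each row shifts and turns the commanded pose from where the row before left it, along the tool's axes as they then stand; what a row does not reach is not made up. A row lasts 1/8 s, in which the tool goes at most 62.5 mm and 10.7 degrees, less where a joint would pass 70% of its speed; a pose out of reach is approached as far as the arm can. A call with a gripper value outside its range is refused whole. The fingers move at their own pace and stop on an object; the grip force is fixed at half the most. Time passes only in rows, so rows that do not move let the fingers close. It gives the time, the measured TCP pose, the force and the opening at its end, in the units of the state.
- env.get_obs(): the state, without advancing time (a new reading comes with each control period).
- env.camera(name): name is "side" or "top" or "wrist"; returns a dict with "frame" (400x640x3 uint8, red, green, blue), "depth" (400x640 float32, mm along the optical axis (not along the pixel's ray), 0 where there is no reading), "mtx" (3x3 intrinsics, pixels), "R" (3x3) and "t" (3): a world point X has camera coordinates R X + t. Camera axes: x right, y down, z forward; pixel columns grow to the right and rows downward; lengths in mm; the calibration is good to about 2 mm. A picture is of the moment at which its call begins.
- env.sign_off(): hands the job in, once; it reports no verdict.
Trained networks look in a picture, given as the dict that the camera call returned (one of the last four; its "shot" number tells which), for a name from the list of things; names that differ only in an ending like _2 or _b are one class to them, and where a whole thing is asked for, a point or a joint stands for the part that bears it (a point fixed in the world has none). Each returns a list of dicts, best first, with "conf" (0 to 1); they miss things now and then, are a little off and sometimes report something else, mostly with a low value. They report only what shows in the picture. A call takes as long as a camera call.
- env.find_in(thing, picture): "box" ([left, top, width, height] in pixels, round what is visible of it).
The state is a dict: "time": time; "joints": joint angles; "dq": joint speeds; "effort": joint torques, N m; "ee_pos": TCP position; "eef_rot": TCP orientation; "force": force on the tool from outside, world axes, zero at the start; "ft_torque": the same for the moment, N m; "gripper_width": finger opening in mm.
Only numpy, scipy, OpenCV 4.12 (cv2) and the standard library are available. Lean on these libraries where they do the work, as an engineer would, in place of code of your own. Each camera call takes 0.05 s, during which the arm holds its last target.

## Task

Pack the grey sample case for the courier: swing its latch out of the way, stand every specimen jar upright in the bay on the robot's left and every slide box upright in the bay on the robot's right. Then close it: holding the cover tilted, hook its plain edge under the lip on the case's side nearest the robot, swing it down until it lies flat on the rim inside the far stop, and turn the latch fully back over the cover's black pad. Leave the bottle, the mug and the book where they stand.

Things in the scene. Friction and masses are not known exactly. Their poses are not given: they have to be found in the camera images.
- case: Grey open case fixed to the table, 202 (x) x 226 (y) mm. Origin: centre of underside. +x away from the robot (yaw within 0.2 rad), +y to its left. Walls 6, floor 5 thick, rim 54 high; a divider (6 thick, 48 high, along x at y = 0) makes two bays 190 long, 104 wide. The far wall rises to 74 as a stop, inner face at x = 95. The seated cover's underside lies at 54, with 5 mm play along x.
- left_bay (a point): Floor of the left (+y) bay, for jars, 5 mm above the table: middle of the part open from above, case x = 7, y = 55 mm; case axes. (Under the lip, at case x below -81 mm, nothing can be lowered straight down.)
- right_bay (a point): Floor of the right (-y) bay, for slide boxes, 5 mm above the table: middle of the part open from above, case x = 7, y = -55 mm; case axes.
- lip (a point): Inner end of the slot under the lip, mid-length: at rim height (54 mm) on the near wall's inner face, case x = -95 mm; case axes. The cover's plain edge belongs here. The near wall rises to 70 mm and carries the lip (70 to 74 mm high) that overhangs inwards to case x = -81 mm along the whole side: slot 16 mm high, 14 mm deep.
- latch (a joint): Turn-latch on a boss outside the case's far wall: a steel bar on an upright pin. 0 = closed, bar pointing to case -x over the cover; it grows to 2.3 as the bar swings out by case -y, anticlockwise from above. 2.0 or more is well clear, below 0.15 closed. Starts nearly closed. Stays where left; 1 to 2 N at the knob turns it. Bar 14 wide, 8 thick, its underside 77 mm above the table.
- latch_axis (a point): Turning axis of the latch, at the underside of the bar: case x = 113, y = 0, z = 77 mm; case axes.
- latch_knob (a point): Grip point on the black upright knob on the latch bar's free end: a round post 12 mm across and 36 mm tall, 50 mm from the turning axis; this point is 109 mm above the table, 24 mm above the bar's top, 12 mm below the top of the knob.
- cover: Cover of the case, loose, 0.3 kg: flat grey plate 185 (x) by 222 (y) mm, 6 thick. Origin: centre of its underside; z up. Starts flat on the table. The -x edge is plain and goes under the lip; the black pad is by the +x edge, which ends at the case's far side. Seated, its axes agree with the case's.
- cover_handle (a point): Grip point on the cover's handle, a black upright rib at the cover's centre, 16 mm thick (cover x), 80 mm long (cover y), standing 36 mm above the plate; this point is 30 mm above the cover's underside, 12 mm below the rib's top.
- cover_edge (a point): Middle of the cover's plain (-x) edge, at the underside: 92.5 mm from the origin along cover -x; cover axes.
- cover_pad (a point): Top of the black pad near the cover's +x edge, 70 mm from the centre; the pad is 30 x 50 mm and 15 mm above the plate; this point is 75 mm above the table when the cover is seated, 2 mm under the latch bar.
- mat: Black rubber bench mat, fixed, 210 x 210 x 3 mm, to one side of the case; the jars and slide boxes start upright on it. Origin: centre of its underside. The cover lies on the case's other side.
- jar1_c (a point): Centre of a specimen jar: round, white with a metal cap, 58 mm across, 46 mm tall, 120 g, z up. None if this jar is absent (1 or 2 are present). The left bay holds two in a row along x.
- jar2_c (a point): Centre of a specimen jar: round, white with a metal cap, 58 mm across, 46 mm tall, 120 g, z up. None if this jar is absent (1 or 2 are present). The left bay holds two in a row along x.
- slides1_c (a point): Centre of a slide box: plain cardboard block with a dark band, 64 mm (x) by 46 mm (y) and 38 mm tall, 120 g, z up. None if absent (1 or 2 are present). The right bay holds two end to end along x.
- slides2_c (a point): Centre of a slide box: plain cardboard block with a dark band, 64 mm (x) by 46 mm (y) and 38 mm tall, 120 g, z up. None if absent (1 or 2 are present). The right bay holds two end to end along x.
- reagent: Bystander: amber bottle, 60 mm across, 130 mm tall; origin under its centre.
- mug: Bystander: white mug, 76 mm across, 85 mm tall; origin under its centre.
- book: Bystander: blue book lying flat, 150 x 210 x 35 mm; origin under its centre.

How it is judged (in metres and radians):
On the way, in this order (a step that is already met when the one before it is completed fails the run):
1. every jar stands in the left bay and every slide box in the right bay (x of jar1_c in the frame of case between -0.092 and 0.092 m and y of jar1_c in the frame of case between 0.008 and 0.106 m and z of jar1_c in the frame of case between 0.022 and 0.034 m and angle between each of jar1_c, jar2_c, slides1_c, slides2_c's own z axis and vertical below 0.25 rad and x of jar2_c in the frame of case between -0.092 and 0.092 m and y of jar2_c in the frame of case between 0.008 and 0.106 m and z of jar2_c in the frame of case between 0.022 and 0.034 m and x of slides1_c in the frame of case between -0.092 and 0.092 m and y of slides1_c in the frame of case between -0.106 and -0.008 m and z of slides1_c in the frame of case between 0.018 and 0.03 m and x of slides2_c in the frame of case between -0.092 and 0.092 m and y of slides2_c in the frame of case between -0.106 and -0.008 m and z of slides2_c in the frame of case between 0.018 and 0.03 m), for 0.2 s.
2. the cover, tilted, has its plain edge hooked in the slot under the lip (x of cover_edge in the frame of lip between -0.003 and 0.011 m and y of cover_edge in the frame of lip between -0.012 and 0.012 m and z of cover_edge in the frame of lip between -0.003 and 0.013 m and angle between cover_handle's own z axis and vertical between 0.05 and 0.9 rad and x of cover_pad in the frame of case above 0.02 m), for 0.1 s.
3. the cover lies flat on the rim, its plain edge under the lip (x of cover_edge in the frame of lip between -0.003 and 0.011 m and y of cover_edge in the frame of lip between -0.012 and 0.012 m and z of cover_edge in the frame of lip between -0.003 and 0.004 m and z of cover_pad in the frame of case between 0.07 and 0.0795 m and angle between cover_handle's own z axis and vertical below 0.04 rad and x of cover_pad in the frame of case above 0.05 m), for 0.2 s.
4. the latch is turned over the cover (value of joint latch below 0.15 rad), for 0.2 s.
At the end, for the whole second after the job is handed in: Every jar upright (0.25 rad) on the left bay's floor, every slide box upright on the right bay's; cover flat (0.04 rad) on the rim and at rest, plain edge under the lip within 11 mm of the riser, centred within 12 mm; latch within 0.15 rad of closed (all of step 1 and all of step 3 and linear speed of cover below 0.02 m/s and value of joint latch below 0.15 rad); the robot touches nothing.
It fails at once if the reagent is moved more than 3 cm (distance of reagent from where it was at the start of the episode above 0.03 m).
It fails at once if the mug is moved more than 3 cm (distance of mug from where it was at the start of the episode above 0.03 m).
It fails at once if the book is moved more than 3 cm (distance of book from where it was at the start of the episode above 0.03 m).
Of jar1, jar2, slides1, slides2 only 3 to 4 are there at a start; the rules pass over those that are not, and their reading is None.
At some moment in a run one of jar1, jar2, slides1, slides2 may be knocked a few centimetres aside while the robot is not near it.
Once in a run the grip may slacken for a moment while it holds something.
It also fails if it takes over 208 s, if anything falls off the work surface, if the arm or the gripper's body presses on something with over 40 N, if the wrist force passes 120 N, or if a joint passes its speed limit or range.

## Working session

There is one attempt and no reset: what is moved stays moved. The work goes in short steps, Python scripts to look and compute and a shell command to move; the robot and the scene stay as the last step left them, time stands still between calls to the robot, and variables do not carry over. Pictures are saved under pics/ and viewed, and the job is handed in when it is done.

```bash
mkdir -p pics; ls
cat > h.py <<'E'
import numpy as np, cv2
from cell import env
def snap(n,fn=None):
    c=env.camera(n)
    if fn: cv2.imwrite('pics/'+fn,c['frame'][:,:,::-1])
    return c
def w(c,u,v,d):
    K=c['mtx'];p=np.array([(u-K[0,2])/K[0,0]*d,(v-K[1,2])/K[1,1]*d,d])
    return np.array(c['R']).T@(p-np.array(c['t']))
def cloud(c):
    d=c['depth'];v,u=np.mgrid[:d.shape[0],:d.shape[1]];K=c['mtx']
    P=np.stack([(u-K[0,2])/K[0,0]*d,(v-K[1,2])/K[1,1]*d,d],-1)
    X=(P-np.array(c['t']))@np.array(c['R'])
    X[d==0]=np.nan
    return X
E
python3 - <<'E'
from h import *
print(env.get_obs())
for n in ['side','top','wrist']:
    c=snap(n,n+'0.png'); print(n,c['mtx'],c['R'],c['t'])
    for t in ['case','cover','mat','jar1_c','slides1_c','latch_knob','cover_handle','cover_pad','reagent','mug','book'] if n!='wrist' else []:
        print(t,[(np.round(r['box']).tolist(),round(r['conf'],2)) for r in env.find_in(t,c)])
E
```

```text
pics
{'time': 0.0, 'joints': array([ 1.19389627,  0.47778582,  0.02238579,  1.55648458, -0.01151167,
        1.10931886, -0.0831056 ]), 'dq': array([ 0.00077283,  0.00060717, -0.00272713, -0.00039925, -0.00163815,
       -0.00022907,  0.00038865]), 'effort': array([-1.25334598e-03, -5.96444643e+01,  1.60711057e+00, -2.81201291e+01,
        1.24464871e-02,  9.40223923e-03, -1.81789483e-05]), 'ee_pos': array([ 179.05878904, -650.17931914,  230.32221203]), 'eef_rot': array([-0.09409338, -0.70059047, -0.09538383,  0.70087185]), 'force': array([-0.04816889,  0.06495067, -0.44223908]), 'ft_torque': array([-0.01931998, -0.00673145,  0.00727413]), 'gripper_width': 85.74008335106814}
side [[441.08017778   0.         324.26953129]
 [  0.         441.08017778 193.65771959]
 [  0.           0.           1.        ]] [[-0.79582592 -0.60525437 -0.01811799]
 [-0.44907447  0.61001371 -0.65285174]
 [ 0.40619359 -0.51142001 -0.757269  ]] [ 473.37218865  337.85565518 1220.24905606]
case [([294.0, 170.0, 92.0, 82.0], 0.98)]
cover [([370.0, 145.0, 71.0, 46.0], 0.7)]
mat [([228.0, 266.0, 104.0, 101.0], 0.
[... 971 characters left out ...]
, 27.0, 27.0], 0.78)]
latch_knob [([338.0, 171.0, 12.0, 23.0], 0.74), ([294.0, 168.0, 88.0, 90.0], 0.48)]
cover_handle [([407.0, 186.0, 105.0, 104.0], 0.56)]
cover_pad [([405.0, 187.0, 107.0, 100.0], 0.95)]
reagent [([417.0, 149.0, 26.0, 25.0], 0.96)]
mug [([202.0, 134.0, 43.0, 43.0], 0.63), ([299.0, 167.0, 86.0, 92.0], 0.59)]
book [([302.0, 104.0, 71.0, 57.0], 0.9)]
wrist [[355.33684336   0.         321.96011638]
 [  0.         355.33684336 209.41784174]
 [  0.           0.           1.        ]] [[ 2.65406846e-01 -9.64136135e-01  8.48437647e-04]
 [-9.30729342e-01 -2.55980802e-01  2.61183310e-01]
 [-2.51599083e-01 -7.01095042e-02 -9.65288847e-01]] [-674.61395424  -33.14021821  378.69188254]
```

View pics/top0.png

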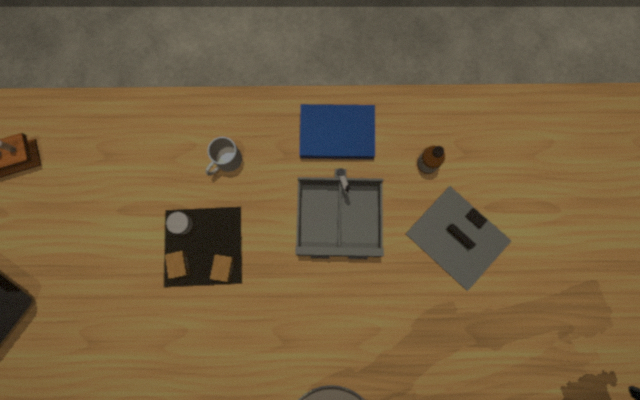

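View pics/side0.png

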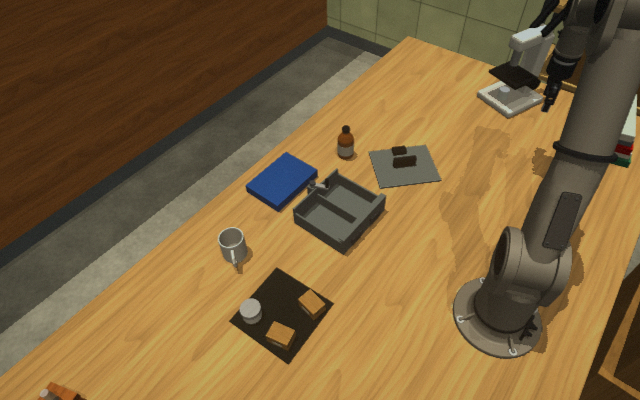

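Run:
```python
from h import *
c=snap('top','top1.png')
X=cloud(c)
# zoom
f=c['frame'][:,:,::-1]
cv2.imwrite('pics/z1.png',cv2.resize(f[90:300,150:450],(800,560),interpolation=cv2.INTER_CUBIC))
for n,(l,t,ww,hh) in dict(case=(290,160,105,105),mat=(160,205,85,85),cover=(400,180,120,120)).items():
    Y=X[t:t+hh,l:l+ww].reshape(-1,3)
    Y=Y[np.isfinite(Y[:,0])]
    print(n,np.histogram(Y[:,2],bins=np.arange(-10,140,5)))
```

```text
case (array([  24, 1591, 4089, 2856,  157,   76,   53,   57,   41,   73,  119,
        230,  262,  150,   44,   42,  538,  418,   34,   60,   32,    5,
          1,    3,    1,    5,   15,    0,    0]), array([-10,  -5,   0,   5,  10,  15,  20,  25,  30,  35,  40,  45,  50,
        55,  60,  65,  70,  75,  80,  85,  90,  95, 100, 105, 110, 115,
       120, 125, 130, 135]))
mat (array([   9,  740, 3838, 1109,   51,   37,   41,   36,   38,  254,  617,
        294,  128,    0,    0,    0,    0,    0,    0,    0,    0,    0,
          0,    0,    0,    0,    0,    0,    0]), array([-10,  -5,   0,   5,  10,  15,  20,  25,  30,  35,  40,  45,  50,
        55,  60,  65,  70,  75,  80,  85,  90,  95, 100, 105, 110, 115,
       120, 125, 130, 135]))
cover (array([  32, 3163, 6443, 3861,  350,   56,  183,   32,   16,   40,  138,
         31,    0,    0,    0,    0,    0,    0,    0,    0,    0,    0,
          0,    0,    0,    0,    0,    0,    0]), array([-10,  -5,   0,   5,  10,  15,  20,  25,  30,  35,  40,  45,  50,
        55,  60,  65,  70,  75,  80,  85,  90,  95, 100, 105, 110, 115,
       120, 125, 130, 135]))
```

```bash
cat >> h.py <<'E'
def onz(c,u,v,z):
    R=np.array(c['R']);K=c['mtx'];o=-R.T@np.array(c['t'])
    d=R.T@np.array([(u-K[0,2])/K[0,0],(v-K[1,2])/K[1,1],1.])
    return o+d*(z-o[2])/d[2]
def px(c,X):
    p=np.array(c['R'])@np.array(X,float)+np.array(c['t']);q=c['mtx']@p;return q[:2]/q[2]
def rect(P): # xy points -> center,size,angle
    (a,b),(s,t),an=cv2.minAreaRect(P.astype(np.float32)); return np.round([a,b,s,t,an],1)
E
python3 - <<'E'
from h import *
c=snap('top'); X=cloud(c); Z=X[:,:,2]
def reg(l,t,ww,hh,m):
    M=np.zeros(Z.shape,bool);M[t:t+hh,l:l+ww]=True;return X[M&m]
def comps(l,t,ww,hh,m):
    M=np.zeros(Z.shape,np.uint8);M[t:t+hh,l:l+ww]=1;M&=m.astype(np.uint8)
    n,lab,st,ce=cv2.connectedComponentsWithStats(M)
    for i in range(1,n):
        if st[i,4]>25:
            P=X[lab==i];print(st[i],rect(P[:,:2]),'med',np.round(np.median(P,0),1))
print('mat');comps(160,205,85,85,Z>25)
print('cover hi');comps(400,180,120,120,(Z>14)&(Z<60))
# cover by color
f=c['frame'].astype(int)
sat=f.max(2)-f.min(2)
print('cover');comps(400,180,120,120,(sat<25)&(Z<60)&(f.max(2)>40))
print('case hi');comps(290,160,105,105,Z>40)
print('case stop');comps(290,165,105,40,(Z>66)&(Z<82))
print('case lip');comps(290,230,105,40,(Z>62)&(Z<82))
print('knob');comps(290,160,105,60,Z>80)
print('base',px(c,[0,0,0]))
E
```

```text
mat
[166 212  24  22 417] [540.6 402.6  57.   56.3  89.3] med [539.1 400.3  48.9]
[165 251  22  28 481] [431.2 405.2  64.4  48.5  11.6] med [431.9 402.9  41.2]
[210 255  23  27 471] [421.6 285.   46.3  64.2  80.6] med [420.9 283.4  41.2]
cover hi
[466 208  22  21 222] [ 551.3 -398.5   50.1   32.1   44. ] med [ 550.7 -398.    21.8]
[446 224  30  26 279] [ 501.  -350.5   80.3   17.5   46.1] med [ 500.1 -347.8   41.5]
cover
[ 407  187  103  103 4915] [ 501.1 -351.2  219.7  183.7   45.7] med [ 495.7 -347.1    6.9]
case hi
[ 295  168   89   91 1963] [560.9 -26.3 226.  232.   88.9] med [518.  -27.3  72.5]
case stop
[297 169  44  12 155] [663.3  26.6 113.   31.6  87.5] med [652.1  18.   74.6]
[343 169  40  13 128] [649.7 -86.  107.7  26.6  74.2] med [648.9 -84.5  74.7]
case lip
[295 247  89   9 715] [461.5 -24.5 224.9  20.1  88.5] med [461.4 -24.6  74.6]
knob
[337 168  13  26 151] [642.7 -35.3  66.5  17.4  16.5] med [644.2 -36.7  88.5]
base [330.60727146 435.81041508]
```

View pics/z1.png

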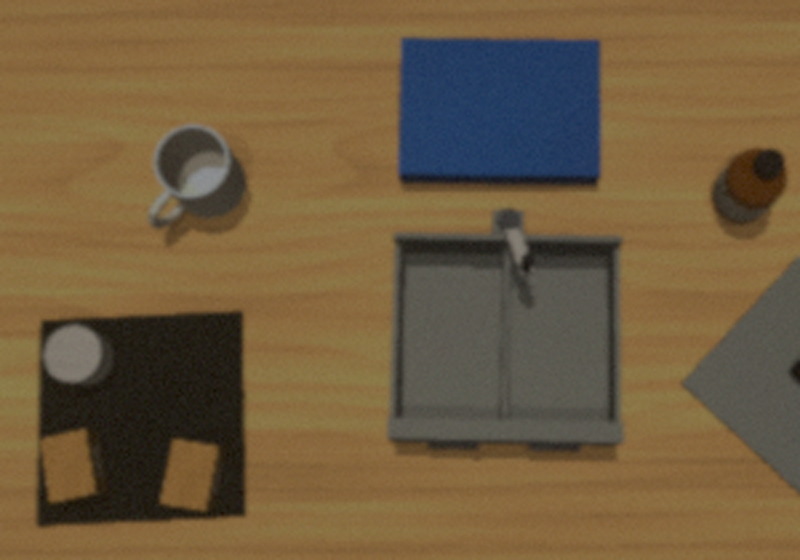

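View pics/wrist0.png

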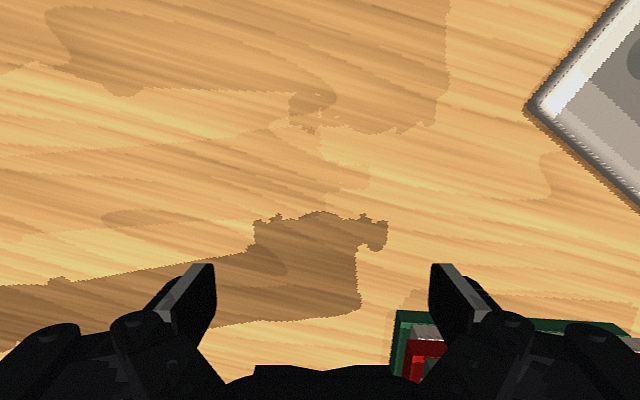

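```bash
cat >> h.py <<'E'
from scipy.spatial.transform import Rotation as Ro
def q2r(q): return Ro.from_quat([q[1],q[2],q[3],q[0]])
def pose():
    o=env.get_obs(); return np.array(o['ee_pos']),q2r(o['eef_rot'])
def down(phi): # jaw (tool y) at world yaw phi deg, fingers down
    c,s=np.cos(np.radians(phi)),np.sin(np.radians(phi))
    return Ro.from_matrix(np.array([[0,c,s],[0,s,-c],[-1,0,0]]))
def plan(pos,R):
    """turn first (about TCP), then shift along the new axes"""
    p,r=pose()
    rv=np.degrees((r.inv()*R).as_rotvec())
    print('pos',p.round(1),'turn deg',rv.round(1),'then shift mm',R.inv().apply(np.array(pos)-p).round(1))
def st():
    o=env.get_obs();p,r=pose();m=r.as_matrix()
    print('t',round(o['time'],2),'p',p.round(1),'x',m[:,0].round(3),'yawy',round(np.degrees(np.arctan2(m[1,1],m[0,1])),1),'F',np.round(o['force'],1),'w',round(o['gripper_width'],1),'q',np.round(o['joints'],2))
E
python3 - <<'E'
from h import *
st()
c=snap('wrist');o=-c['R'].T@c['t'];p,r=pose()
print('cam in tool',r.inv().apply(o-p).round(1), 'cam axes in tool',(c['R']@r.as_matrix()).round(3))
plan([540,-30,300],down(90)); plan([540,-30,300],down(-90))
E
```

```text
t 1.35 p [ 179.3 -650.8  231.3] x [ 0. -0. -1.] yawy -74.6 F [-0.1 -0.1 -0.1] w 85.1 q [ 1.19  0.48  0.02  1.56 -0.01  1.11 -0.08]
cam in tool [-143.5   -0.7  -66.8] cam axes in tool [[-0.001  1.     0.   ]
 [-0.261 -0.     0.965]
 [ 0.965  0.001  0.261]]
pos [ 179.3 -650.8  231.3] turn deg [-164.6    0.    -0. ] then shift mm [-68.7 620.8 360.7]
pos [ 179.3 -650.8  231.3] turn deg [15.4 -0.  -0. ] then shift mm [ -68.7 -620.8 -360.7]
```

```bash
python3 -m pendant '{"translation":[[-0.03,0,0],[-0.03,0,0]],"rotation":[[7.7,0,0],[7.7,0,0]],"grip":[0,0]}'; python3 -m pendant '{"translation":[[0,-0.052,-0.03],[0,-0.052,-0.03],[0,-0.052,-0.03],[0,-0.052,-0.03],[0,-0.052,-0.03],[0,-0.052,-0.03],[0,-0.052,-0.03],[0,-0.052,-0.03],[0,-0.052,-0.03],[0,-0.052,-0.03],[0,-0.052,-0.03],[0,-0.048,-0.03]],"rotation":[[0,0,0],[0,0,0],[0,0,0],[0,0,0],[0,0,0],[0,0,0],[0,0,0],[0,0,0],[0,0,0],[0,0,0],[0,0,0],[0,0,0]],"grip":[0,0,0,0,0,0,0,0,0,0,0,0]}'
python3 - <<'E'
from h import *
st(); c=snap('wrist','w1.png')
E
```

```text
time: 1.65
ee_pos: [179.1, -650.6, 291.7]
eef_rot: [0.002, -0.707, 0.001, 0.707]
force: [0.3, -0.9, 0.0]
gripper_width: 85.4
time: 3.15
ee_pos: [540.1, -28.9, 291.7]
eef_rot: [0.0, 0.707, -0.0, -0.707]
force: [0.9, 0.0, -0.2]
gripper_width: 85.5
t 3.15 p [540.1 -28.9 291.7] x [ 0.001 -0.    -1.   ] yawy -90.0 F [ 0.9  0.  -0.2] w 85.5 q [ 0.26  0.23 -0.38  1.78  0.09  1.15 -1.72]
```

View pics/w1.png

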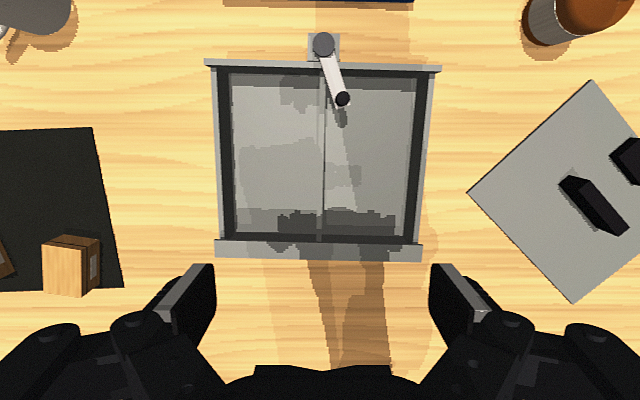

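Run:
```python
from h import *
c=snap('wrist'); f=c['frame'][:,:,::-1]
cv2.imwrite('pics/w1a.png',cv2.resize(f[30:130,190:460],(810,300),interpolation=cv2.INTER_CUBIC))
cv2.imwrite('pics/w1b.png',cv2.resize(f[220:280,190:460],(810,180),interpolation=cv2.INTER_CUBIC))
for n,(u,v,z) in dict(bl=(215,257,74),br=(422,262,74),tl=(205,58,74),tr=(441,65,74),knob=(343,98,121)).items(): print(n,onz(c,u,v,z).round(1))
X=cloud(c);Z=X[:,:,2]
print(Z[97:100,340:346].round(0))
for t in ['latch_knob','case']: print(env.find_in(t,c))
```

```text
bl [457.9  97.6  74. ]
br [ 454.4 -128.9   74. ]
tl [660.1  93.2  74. ]
tr [ 655.8 -130.6   74. ]
knob [623.  -35.9 121. ]
[[ 6. 86. 87. 87. 86. 85.]
 [ 7. 82. 86. 85. 87. 85.]
 [ 6.  5. 86. 85. 87. 86.]]
[{'box': [324.3, 36.3, 37.9, 79.5], 'conf': 0.94}]
[{'box': [213.7, 34.6, 237.4, 233.9], 'conf': 0.69}]
```

View pics/w1a.png

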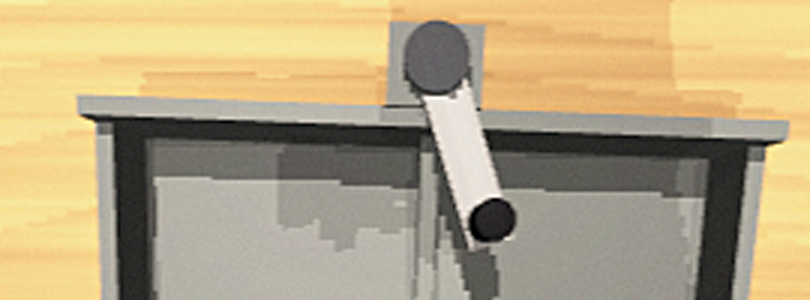

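View pics/w1b.png

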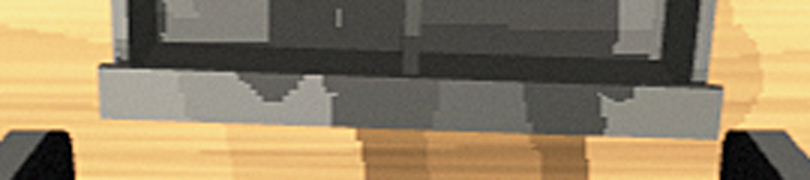

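Run:
```python
from h import *
c=snap('wrist')
P={}
for n,(u,v,z) in dict(bl=(223.3,259.3,74),br=(430,266.7,74),tl=(216,62,74),tr=(453.3,70.7,74),knobtop=(353.5,103,121),pin=(335.5,49,92)).items(): P[n]=onz(c,u,v,z);print(n,P[n].round(1))
ctr=sum(P[k] for k in ['bl','br','tl','tr'])/4
print('ctr',ctr, 'w',np.linalg.norm(P['tl']-P['tr']),np.linalg.norm(P['bl']-P['br']),'len',np.linalg.norm(P['tl']-P['bl']),np.linalg.norm(P['tr']-P['br']))
v=(P['tl']-P['tr'])+(P['bl']-P['br']);print('yaw',np.degrees(np.arctan2(-v[0],v[1])))
Z=cloud(c)[:,:,2]
print(Z[90:116:3,335:370:2].round(0))
```

```text
bl [451.8  78.5  74. ]
br [ 443.5 -148.1   74. ]
tl [652.6  71.3  74. ]
tr [ 645.4 -153.7   74. ]
knobtop [614.5 -55.6 121. ]
pin [661.3 -40.8  92. ]
ctr [548.31331732 -38.00320168  74.        ] w 225.1659419976109 226.75861361220862 len 200.93572695818514 202.00615267860297
yaw -1.9531141138271042
[[ 86.  87.  85. 121. 122.   6.   6.   6.   7.   5.   6.   7.   7.   8.
    6.   6.   6.   6.]
 [ 87. 121. 122. 122. 122. 121. 121.   7.   6.   6.   7.   6.   7.   6.
    6.   6.   6.   5.]
 [120. 122. 121. 121. 122. 122. 124.   4.   6.   6.   5.   6.   4.   7.
    7.   5.   5.   6.]
 [121. 122. 122. 121. 121. 122. 122.   5.   7.   6.   4.   5.   7.   8.
    6.   6.   6.   7.]
 [ 98. 123. 121. 121. 122. 122.  84.   8.   7.   5.   7.   6.   6.   6.
    6.   5.   6.   6.]
 [ 86.  87.  92.  84.  87.   6.   6.   5.   7.   5.   7.   3.   7.   6.
    6.   5.   6.   5.]
 [ 86.   6.   7.   8.   6.   6.   6.   6.   6.   9.   6.   5.   6.   6.
    5.   6.   6.   5.]
 [  7.   6.   5.   5.   5.   5.   7.   7.   5.   6.   6.   7.   5.   6.
    7.   6.   7.   5.]
 [  5.   6.   4.   7.   7.   7.   6.   5.   7.   5.   6.   6.   5.   5.
    5.   6.   7.   6.]]
```

Run:
```python
from h import *
c=snap('wrist');X=cloud(c);Z=X[:,:,2]
def comps(l,t,ww,hh,m,mn=25):
    M=np.zeros(Z.shape,np.uint8);M[t:t+hh,l:l+ww]=1;M&=m.astype(np.uint8)
    n,lab,s,ce=cv2.connectedComponentsWithStats(M)
    for i in range(1,n):
        if s[i,4]>mn:
            P=X[lab==i];u,v=np.where(lab==i)[::-1]
            print(s[i],rect(P[:,:2]),'mean',P.mean(0).round(1), 'bb',P.min(0).round(1),P.max(0).round(1))
print('74+');comps(190,20,270,260,(Z>66)&(Z<81))
print('knob');comps(190,20,270,260,(Z>112)&(Z<130),10)
print('bar');comps(190,20,270,260,(Z>82)&(Z<112),10)
# line fits: lip outer edge & stop outer edge
for name,(a,b) in dict(lip=(232,275),stop=(45,80)).items():
    M=np.zeros(Z.shape,bool);M[a:b,195:450]=True;M&=(Z>66)&(Z<81)
    us=[];vs=[]
    for u in range(225,420,3):
        v=np.where(M[:,u])[0]
        if len(v)>2: us.append(u);vs.append((v.max()+.5) if name=='lip' else v.min()-.5)
    P=np.array([onz(c,u,v,74) for u,v in zip(us,vs)])
    for _ in range(3):
        k=np.polyfit(P[:,1],P[:,0],1);r=P[:,0]-np.polyval(k,P[:,1]);P=P[abs(r)<max(1.5,2*r.std())]
    print(name,len(P),'yaw',np.degrees(np.arctan(-k[0])),'x at y=-25',np.polyval(k,-25),r.std())
    rows=[np.where(M[v])[0] for v in range(a,b)]
    L=[(v+a,r.min(),r.max()) for v,r in enumerate(rows) if len(r)>100]
    for v,l,r in L[:20:3]: print(v,l,r,onz(c,l-.5,v,74).round(1),onz(c,r+.5,v,74).round(1))
```

```text
74+
[ 200   31  120   37 1174] [664.4  27.8 112.   30.   89.1] mean [655.2  19.8  74.7] bb [648.6 -28.   66.2] [678.7  84.   80.5]
[327  32 113  39 982] [651.7 -85.5 110.3  28.5  74.8] mean [652.4 -84.3  74.7] bb [ 645.6 -141.4   66.2] [677.9 -35.4  79.1]
[ 211  238  210   24 3858] [462.9 -23.4 226.2  21.1  88.4] mean [463.4 -23.2  74.7] bb [ 449.3 -136.6   69.6] [475.8  89.8  77.5]
knob
[333  90  14  14 162] [ 6.192e+02 -4.550e+01  1.060e+01  1.100e+01  5.000e-01] mean [619.2 -45.3 121.7] bb [613.9 -51.  115.1] [624.5 -40.  124.1]
bar
[ 309   30   38   78 1140] [644.4 -36.6  66.9  19.6  19. ] mean [649.9 -34.5  88.4] bb [611.3 -53.4  82.2] [676.4 -19.3 110.4]
lip 65 yaw -1.5324635775614255 x at y=-25 452.31093176589155 0.3806487097400174
240 211 312 [474.   89.1  74. ] [473.9 -20.6  74. ]
243 211 419 [470.5  89.4  74. ] [ 470.4 -136.    74. ]
246 211 420 [467.1  89.7  74. ] [ 466.9 -137.4   74. ]
249 211 419 [463.6  90.   74. ] [ 463.5 -136.5   74. ]
252 211 419 [460.1  90.3  74. ] [ 460.  -136.8   74. ]
255 212 419 [456.6  89.5  74. ] [ 456.5 -137.    74. ]
258 290 418 [453.1   4.7  74. ] [ 453.  -136.2   74. ]
stop 54 yaw -1.507552010749933 x at y=-25 654.8304064030897 0.25769045388134526
59 200 335 [655.   84.6  74. ] [655.  -43.6  74. ]
62 200 416 [652.3  84.9  74. ] [ 652.3 -120.2   74. ]
65 238 439 [649.7  49.2  74. ] [ 649.7 -142.2   74. ]
```

```bash
cat >> h.py <<'E'
CO=np.array([553.6,-26.0,0]);CY=-1.52
def cw(x,y,z=0): return CO+Ro.from_euler('z',CY,degrees=True).apply([x,y,z])
def wc(p): return Ro.from_euler('z',-CY,degrees=True).apply(np.array(p)-CO)
E
python3 - <<'E'
from h import *
print(cw(113,0)); plan([619.2,-45.3,90],down(-71))
E
```

```text
[666.56023831 -28.9974259    0.        ]
pos [538.8 -32.1 291.2] turn deg [-19.1   0.   -0. ] then shift mm [201.2  38.7 -71.7]
```

```bash
python3 -m pendant '{"translation":[[0,0,0],[0,0,0],[0,0.02,-0.036],[0,0.019,-0.036],[0.05,0,0],[0.05,0,0],[0.03,0,0],[0,0,0]],"rotation":[[-9.5,0,0],[-9.6,0,0],[0,0,0],[0,0,0],[0,0,0],[0,0,0],[0,0,0],[0,0,0]],"grip":[0,0,0,0,0,0,0,0]}'
python3 - <<'E'
from h import *
st(); c=snap('wrist','w2.png');plan([619.2,-45.3,90],down(-71))
E
```

```text
time: 4.45
ee_pos: [617.8, -46.2, 159.0]
eef_rot: [-0.116, -0.696, -0.117, 0.699]
force: [-0.8, 0.5, 1.1]
gripper_width: 85.2
t 4.45 p [617.8 -46.2 159. ] x [-0.005 -0.001 -1.   ] yawy -71.0 F [-0.8  0.5  1.1] w 85.2 q [ 0.26  0.49 -0.38  1.74  0.22  0.96 -1.45]
pos [619.4 -45.7 161.2] turn deg [-0.   0.1 -0. ] then shift mm [71.2 -0.5  0. ]
```

View pics/w2.png

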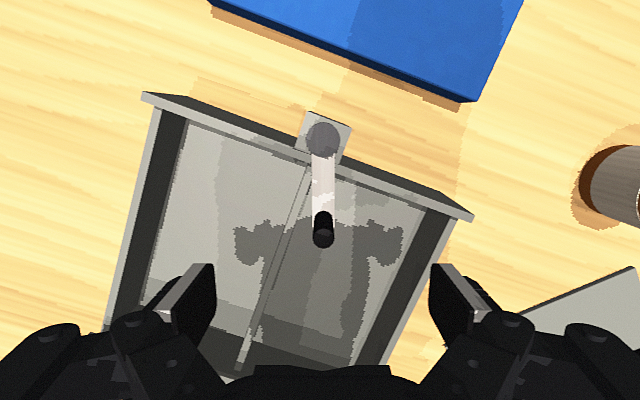

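```bash
python3 -m pendant '{"translation":[[0.04,0,0],[0.031,0,0],[0,0,0],[0,0,0],[0,0,0],[0,0,0],[0,0,0]],"rotation":[[0,0,0],[0,0,0],[0,0,0],[0,0,0],[0,0,0],[0,0,0],[0,0,0]],"grip":[0,0,0.9,0.9,0.9,0.9,0.9]}'
python3 - <<'E'
from h import *
st()
E
```

```text
time: 5.38
ee_pos: [620.8, -44.2, 91.7]
eef_rot: [0.117, 0.698, 0.117, -0.697]
force: [-1.5, -0.9, 6.2]
gripper_width: 10.1
t 5.38 p [620.8 -44.2  91.7] x [ 0.002 -0.    -1.   ] yawy -70.9 F [-1.5 -0.9  6.2] w 10.1 q [ 0.24  0.57 -0.36  1.78  0.26  0.83 -1.49]
```

```bash
python3 -m pendant '{"translation":[[0,0.009,-0.0008],[0,0.009,-0.0008],[0,0.009,-0.0008],[0,0.009,-0.0008],[0,0.009,-0.0008],[0,0.009,-0.0008],[0,0.009,-0.0008],[0,0.009,-0.0008],[0,0.009,-0.0008],[0,0.009,-0.0008],[0,0,0]],"rotation":[[-10.3,0,0],[-10.3,0,0],[-10.3,0,0],[-10.3,0,0],[-10.3,0,0],[-10.3,0,0],[-10.3,0,0],[-10.3,0,0],[-10.3,0,0],[-10.3,0,0],[0,0,0]],"grip":[1,1,1,1,1,1,1,1,1,1,1]}'
python3 - <<'E'
from h import *
st();p=pose()[0];d=wc(p)-[113,0,0];print(d,np.arctan2(-d[1],-d[0]))
E
```

```text
time: 6.75
ee_pos: [693.1, -69.1, 91.6]
eef_rot: [0.618, 0.341, 0.62, -0.342]
force: [-10.2, 0.2, 11.8]
gripper_width: 9.7
t 6.75 p [693.1 -69.1  91.6] x [-0.003  0.    -1.   ] yawy 32.3 F [-10.2   0.2  11.8] w 9.7 q [ 0.5   0.78 -0.75  1.56  0.59  1.04  0.14]
[ 27.57048896 -39.41766058  91.57363227] 2.1811497680187615
```

```bash
python3 -m pendant '{"translation":[[0,0,0],[0,0,0],[0,0,0],[-0.05,0,0],[-0.05,0,0],[-0.05,0,0],[-0.05,0,0]],"rotation":[[0,0,0],[0,0,0],[0,0,0],[0,0,0],[0,0,0],[0,0,0],[0,0,0]],"grip":[0,0,0,0,0,0,0]}'
python3 - <<'E'
from h import *
st(); plan([440,330,300],down(0)); plan([440,330,300],down(90))
c=snap('top','t2.png')
E
```

```text
time: 7.62
ee_pos: [694.2, -70.4, 291.9]
eef_rot: [0.619, 0.342, 0.619, -0.342]
force: [1.1, 0.6, 0.1]
gripper_width: 85.4
t 7.62 p [694.2 -70.4 291.9] x [ 0. -0. -1.] yawy 32.1 F [1.1 0.6 0.1] w 85.4 q [ 0.53  0.6  -0.84  1.38  0.45  1.35  0.25]
pos [694.2 -70.4 291.9] turn deg [32.1  0.  -0. ] then shift mm [  -8.1 -254.2 -400.4]
pos [694.2 -70.4 291.9] turn deg [-57.9   0.    0. ] then shift mm [  -8.1  400.4 -254.2]
```

View pics/t2.png

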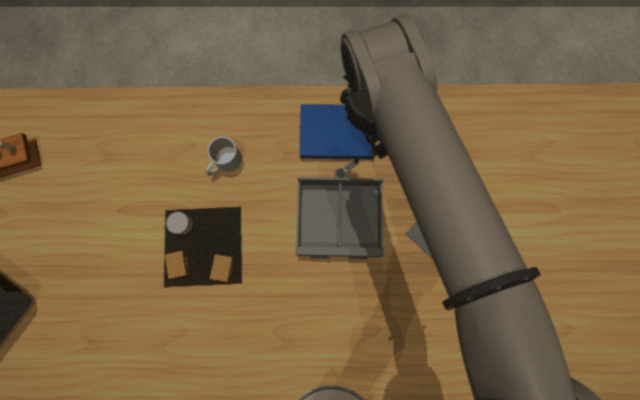

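```bash
python3 -m pendant '{"translation":[[0,0,0],[0,0,0],[0,0,0],[0,0,0],[0,0,0],[0,0,0]],"rotation":[[-9.6,0,0],[-9.6,0,0],[-9.6,0,0],[-9.7,0,0],[-9.7,0,0],[-9.7,0,0]],"grip":[0,0,0,0,0,0]}'
python3 -m pendant '{"translation":[[0,0.045,-0.03],[0,0.045,-0.03],[0,0.045,-0.03],[0,0.045,-0.03],[0,0.045,-0.03],[0,0.045,-0.03],[0,0.045,-0.03],[0,0.045,-0.03],[0,0.045,-0.03],[0,0,0]],"rotation":[[0,0,0],[0,0,0],[0,0,0],[0,0,0],[0,0,0],[0,0,0],[0,0,0],[0,0,0],[0,0,0],[0,0,0]],"grip":[0,0,0,0,0,0,0,0,0,0]}'
cat > mat.py <<'E'
from h import *
import sys
c=snap('wrist',sys.argv[1]);X=cloud(c);Z=X[:,:,2].copy()
M=((Z>28)&(Z<60)).astype(np.uint8);M[330:]=0
M=cv2.morphologyEx(M,cv2.MORPH_OPEN,np.ones((3,3)))
n,lab,s,ce=cv2.connectedComponentsWithStats(M)
for i in range(1,n):
    if s[i,4]>150:
        m=lab==i;top=np.nanpercentile(Z[m],90)
        m2=m&(Z>top-5);P=X[m2];print(s[i],rect(P[:,:2]),'top',P[:,2].mean().round(1))
st()
E
python3 mat.py w3.png
```

```text
time: 8.43
ee_pos: [694.3, -70.4, 289.9]
eef_rot: [0.707, -0.002, 0.707, 0.002]
force: [0.3, -0.4, -0.4]
gripper_width: 85.8
time: 9.68
ee_pos: [420.5, 338.9, 291.0]
eef_rot: [0.707, -0.002, 0.707, 0.004]
force: [0.9, 0.0, 0.7]
gripper_width: 85.5
[ 250  144   48   63 2402] [423.3 284.9  46.2  64.2  80.4] top 41.9
[ 354  153   50   63 2383] [433.2 404.8  64.5  46.2  12.5] top 41.9
[   0  192  123  138 3282] [510.   70.1 185.1  88.6  30.8] top 54.5
[   0  226   40  104 2120] [550.  -26.7   9.  136.8  88.5] top 48.3
[ 350  250   49   50 1911] [542.1 402.8  56.9  56.7  70.6] top 49.9
t 9.72 p [422.7 336.5 290.5] x [ 0.001  0.    -1.   ] yawy 90.3 F [ 0.9 -0.6  0.2] w 85.7 q [ 0.14  0.43 -1.2   1.75  0.42  1.25  0.41]
```

View pics/w3.png

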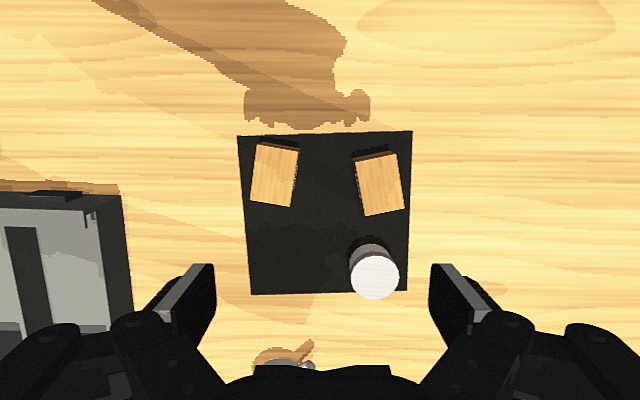

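Run:
```python
from h import *
plan([423.3,284.9,9],down(80.4))
```

```text
pos [422.7 336.5 290.5] turn deg [ 9.9  0.  -0. ] then shift mm [281.5 -50.7   9.2]
```

```bash
python3 -m pendant '{"translation":[[0,0,0],[0.03,-0.0255,0.005],[0.03,-0.025,0.004],[0.055,0,0],[0.055,0,0],[0.05,0,0],[0.04,0,0],[0.02,0,0],[0,0,0]],"rotation":[[9.9,0,0],[0,0,0],[0,0,0],[0,0,0],[0,0,0],[0,0,0],[0,0,0],[0,0,0],[0,0,0]],"grip":[0,0,0,0,0,0,0,0,0]}'
python3 - <<'E'
from h import *
st();plan([423.3,284.9,9],down(80.4))
E
```

```text
time: 10.85
ee_pos: [424.5, 281.4, 8.7]
eef_rot: [0.704, 0.061, 0.705, -0.063]
force: [-0.5, 0.8, -0.3]
gripper_width: 85.4
t 10.85 p [424.5 281.4   8.7] x [-0.002 -0.002 -1.   ] yawy 80.0 F [-0.5  0.8 -0.3] w 85.4 q [-0.05  0.71 -0.85  2.05  0.8   0.75 -0.01]
pos [424.5 281.4   8.7] turn deg [-0.4 -0.1  0.2] then shift mm [-0.3  3.2 -1.8]
```

```bash
python3 -m pendant '{"translation":[[0,0.002,0],[0,0,0],[0,0,0],[0,0,0],[0,0,0],[-0.03,0,0],[-0.04,0,0],[-0.05,0,0]],"rotation":[[0,0,0],[0,0,0],[0,0,0],[0,0,0],[0,0,0],[0,0,0],[0,0,0],[0,0,0]],"grip":[0.3,1,1,1,1,1,1,1]}'
python3 - <<'E'
from h import *
st();print('A',cw(-37,-55),'B',cw(53,-55));plan([*cw(53,-55)[:2],150],down(88.5))
E
```

```text
time: 11.85
ee_pos: [424.4, 284.7, 131.3]
eef_rot: [0.704, 0.061, 0.705, -0.061]
force: [0.5, -0.2, -2.0]
gripper_width: 45.3
t 11.85 p [424.4 284.7 131.3] x [-0.001 -0.001 -1.   ] yawy 80.1 F [ 0.5 -0.2 -2. ] w 45.3 q [ 0.09  0.54 -1.03  1.99  0.58  0.94  0.17]
A [515.1540952  -79.99918892   0.        ] B [605.1224266  -82.38651929   0.        ]
pos [424.4 284.7 131.3] turn deg [-8.4 -0.1  0.1] then shift mm [ -18.7 -362.2  190.3]
```

```bash
python3 -m pendant '{"translation":[[-0.019,0,0],[0,-0.045,0.024],[0,-0.045,0.024],[0,-0.045,0.024],[0,-0.045,0.024],[0,-0.045,0.024],[0,-0.045,0.024],[0,-0.046,0.023],[0,-0.046,0.023],[0,0,0],[0,0,0]],"rotation":[[-8.4,0,0],[0,0,0],[0,0,0],[0,0,0],[0,0,0],[0,0,0],[0,0,0],[0,0,0],[0,0,0],[0,0,0],[0,0,0]],"grip":[1,1,1,1,1,1,1,1,1,1,1]}'
python3 - <<'E'
from h import *
st();plan([*cw(53,-55)[:2],12],down(88.5)); c=snap('wrist','w4.png')
E
```

```text
time: 13.22
ee_pos: [604.9, -81.0, 149.4]
eef_rot: [0.707, 0.009, 0.707, -0.009]
force: [0.5, -0.6, -1.6]
gripper_width: 45.1
t 13.22 p [604.9 -81.  149.4] x [-0.     0.001 -1.   ] yawy 88.5 F [ 0.5 -0.6 -1.6] w 45.1 q [ 0.74  0.67 -1.01  1.74  0.63  1.09  1.06]
pos [604.9 -81.  149.4] turn deg [ 0. -0. -0.] then shift mm [137.4  -1.4   0.3]
```

View pics/w4.png

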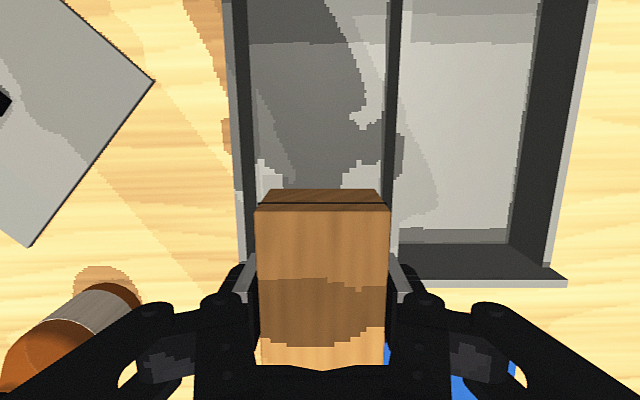

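```bash
python3 -m pendant '{"translation":[[0.04,0,0],[0.04,0,0],[0.03,0,0],[0.018,0,0],[0.009,0,0],[0,0,0]],"rotation":[[0,0,0],[0,0,0],[0,0,0],[0,0,0],[0,0,0],[0,0,0]],"grip":[1,1,1,1,1,1]}'
python3 - <<'E'
from h import *
st()
E
```

```text
time: 14.02
ee_pos: [606.1, -80.5, 13.7]
eef_rot: [0.708, 0.009, 0.706, -0.009]
force: [0.2, 0.7, -1.5]
gripper_width: 45.3
t 14.03 p [606.1 -80.5  13.7] x [ 0.002 -0.    -1.   ] yawy 88.6 F [ 0.2  0.7 -1.5] w 45.3 q [ 0.65  0.83 -0.87  1.81  0.81  0.9   0.94]
```

```bash
python3 -m pendant '{"translation":[[0.002,0,0],[0,0,0],[0,0,0],[0,0,0],[-0.02,0,0],[-0.05,0,0],[-0.05,0,0],[-0.05,0,0],[-0.03,0,0]],"rotation":[[0,0,0],[0,0,0],[0,0,0],[0,0,0],[0,0,0],[0,0,0],[0,0,0],[0,0,0],[0,0,0]],"grip":[1,0.32,0.32,0.32,0.32,0.32,0.32,0.32,0]}'
python3 - <<'E'
from h import *
st();plan([433.2,404.8,220],down(102.5)); c=snap('wrist','w5.png')
E
```

```text
time: 15.15
ee_pos: [606.2, -80.7, 214.6]
eef_rot: [0.708, 0.009, 0.706, -0.009]
force: [0.2, -0.3, -0.1]
gripper_width: 74.4
t 15.15 p [606.2 -80.7 214.6] x [ 0.004 -0.    -1.   ] yawy 88.5 F [ 0.2 -0.3 -0.1] w 74.4 q [ 0.77  0.6  -1.05  1.68  0.56  1.19  1.12]
pos [606.2 -80.7 214.6] turn deg [-14.    0.2   0. ] then shift mm [ -5.4 511.5 -63.8]
```

View pics/w5.png

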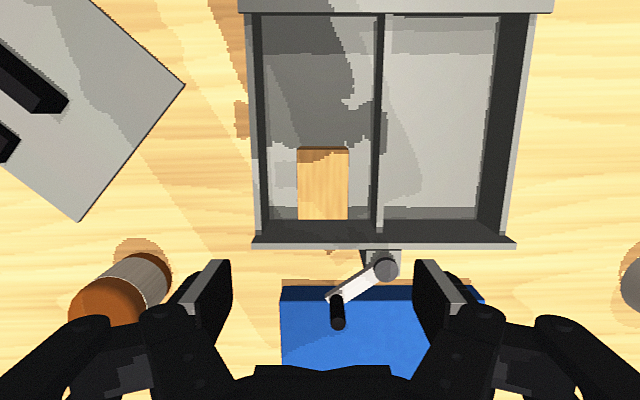

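```bash
python3 -m pendant '{"translation":[[0,0,0],[0,0,0],[0,0.051,-0.0064],[0,0.051,-0.0064],[0,0.051,-0.0064],[0,0.051,-0.0064],[0,0.051,-0.0064],[0,0.051,-0.0064],[0,0.051,-0.0064],[0,0.051,-0.0064],[0,0.051,-0.0064],[0,0.051,-0.0064]],"rotation":[[-7,0,0],[-7,0,0],[0,0,0],[0,0,0],[0,0,0],[0,0,0],[0,0,0],[0,0,0],[0,0,0],[0,0,0],[0,0,0],[0,0,0]],"grip":[0,0,0,0,0,0,0,0,0,0,0,0]}'
python3 mat.py w6.png; python3 -c "
from h import *
plan([433.2,404.8,9],down(102.5))"
```

```text
time: 16.7
ee_pos: [431.7, 404.2, 211.3]
eef_rot: [0.703, -0.077, 0.703, 0.077]
force: [0.9, 0.3, 0.0]
gripper_width: 85.5
[ 296  153   53   71 3599] [432.8 404.8  63.6  46.   12.4] top 41.9
[ 266  266   60   61 2904] [542.1 403.1  57.5  56.9  13. ] top 49.9
t 16.75 p [426.4 411.7 212.6] x [-0.001  0.007 -1.   ] yawy 103.0 F [-2.8  5.2  1.4] w 85.1 q [-0.08  0.6  -1.11  1.73  0.58  1.18  0.45]
pos [426.4 411.7 212.6] turn deg [ 0.5  0.  -0.4] then shift mm [203.6  -8.2   5.1]
```

View pics/w6.png

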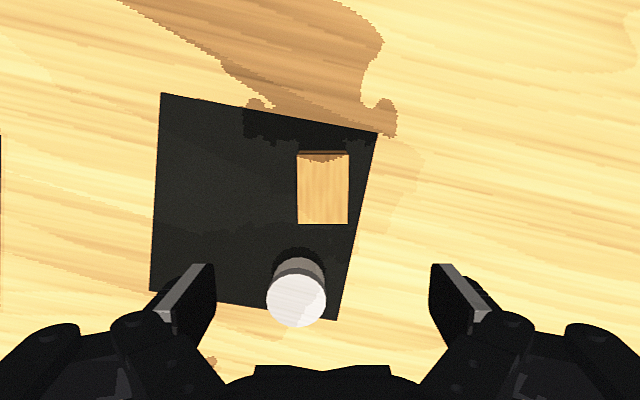

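```bash
python3 -m pendant '{"translation":[[0.04,0,0],[0.05,0,0],[0.04,0,0],[0,0,0]],"rotation":[[0,0,0],[0,0,0],[0,0,0],[0,0,0]],"grip":[0,0,0,0]}'; python3 -c "
from h import *
st();plan([433,404.8,9],down(102.5))"
```

```text
time: 17.25
ee_pos: [431.3, 400.8, 78.5]
eef_rot: [0.702, -0.078, 0.704, 0.076]
force: [0.6, -0.0, 0.7]
gripper_width: 85.0
t 17.25 p [431.3 400.8  78.5] x [-0.003 -0.004 -1.   ] yawy 102.5 F [ 0.6 -0.   0.7] w 85.0 q [-0.16  0.74 -0.98  1.84  0.74  0.98  0.33]
pos [431.3 400.8  78.5] turn deg [ 0.  -0.2  0.2] then shift mm [69.5  3.5  2.5]
```

```bash
python3 -m pendant '{"translation":[[0.04,0.002,0.002],[0.029,0.001,0],[0,0,0],[0,0,0],[0,0,0],[0,0,0],[0,0,0],[-0.03,0,0],[-0.05,0,0],[-0.06,0,0]],"rotation":[[0,0,0],[0,0,0],[0,0,0],[0,0,0],[0,0,0],[0,0,0],[0,0,0],[0,0,0],[0,0,0],[0,0,0]],"grip":[0,0,0,1,1,1,1,1,1,1]}'
python3 - <<'E'
from h import *
st();plan([*cw(-38,-55)[:2],150],down(88.5))
E
```

```text
time: 18.5
ee_pos: [433.4, 405.2, 152.6]
eef_rot: [0.702, -0.077, 0.703, 0.077]
force: [0.9, -0.3, -1.1]
gripper_width: 45.1
t 18.5 p [433.4 405.2 152.6] x [-0.001 -0.001 -1.   ] yawy 102.5 F [ 0.9 -0.3 -1.1] w 45.1 q [-0.11  0.66 -1.05  1.78  0.64  1.09  0.4 ]
pos [433.4 405.2 152.6] turn deg [14.  -0.1  0.1] then shift mm [   2.6 -482.9   93.4]
```

```bash
python3 -m pendant '{"translation":[[0,0,0],[0,0,0],[0,-0.048,0.0093],[0,-0.048,0.0093],[0,-0.048,0.0093],[0,-0.048,0.0093],[0,-0.048,0.0093],[0,-0.048,0.0093],[0,-0.048,0.0093],[0,-0.049,0.0094],[0,-0.049,0.0094],[0,-0.049,0.0094]],"rotation":[[7,0,0],[7,0,0],[0,0,0],[0,0,0],[0,0,0],[0,0,0],[0,0,0],[0,0,0],[0,0,0],[0,0,0],[0,0,0],[0,0,0]],"grip":[1,1,1,1,1,1,1,1,1,1,1,1]}'
python3 -m pendant '{"translation":[[0,0,0],[0,0,0]],"rotation":[[0,0,0],[0,0,0]],"grip":[1,1]}'
python3 - <<'E'
from h import *
st();plan([*cw(-38,-55)[:2],12],down(88.5));snap('wrist','w7.png')
E
```

```text
time: 20.0
ee_pos: [514.5, -81.1, 152.1]
eef_rot: [0.707, 0.009, 0.707, -0.009]
force: [0.2, 1.0, -1.6]
gripper_width: 44.8
time: 20.25
ee_pos: [514.2, -78.8, 151.7]
eef_rot: [0.707, 0.009, 0.707, -0.009]
force: [0.3, 0.2, -1.3]
gripper_width: 45.0
t 20.25 p [514.2 -78.8 151.7] x [ 0.  0. -1.] yawy 88.5 F [ 0.3  0.2 -1.3] w 45.0 q [ 0.85  0.53 -1.05  1.95  0.56  0.98  1.08]
pos [514.2 -78.8 151.7] turn deg [ 0.  0. -0.] then shift mm [139.7  -1.1  -0. ]
```

View pics/w7.png

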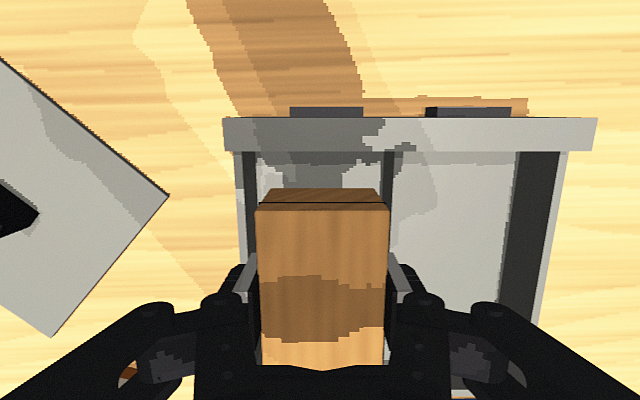

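```bash
python3 -m pendant '{"translation":[[0.04,-0.001,0],[0.04,0,0],[0.03,0,0],[0.02,0,0],[0.0095,0,0],[0,0,0],[0,0,0]],"rotation":[[0,0,0],[0,0,0],[0,0,0],[0,0,0],[0,0,0],[0,0,0],[0,0,0]],"grip":[1,1,1,1,1,1,1]}'
python3 - <<'E'
from h import *
st()
E
```

```text
time: 21.18
ee_pos: [514.5, -79.2, 14.2]
eef_rot: [0.707, 0.008, 0.707, -0.009]
force: [-8.0, 1.4, 19.2]
gripper_width: 44.9
t 21.18 p [514.5 -79.2  14.2] x [ 0.001 -0.002 -1.   ] yawy 88.6 F [-8.   1.4 19.2] w 44.9 q [ 0.7   0.71 -0.86  2.03  0.8   0.77  0.89]
```

Run:
```python
from h import *
c=snap('wrist','w8.png');c=snap('side');cv2.imwrite('pics/s8.png',cv2.resize(c['frame'][150:270,270:410,::-1],(700,600),interpolation=cv2.INTER_CUBIC))
```

```text
(no output)
```

View pics/w8.png

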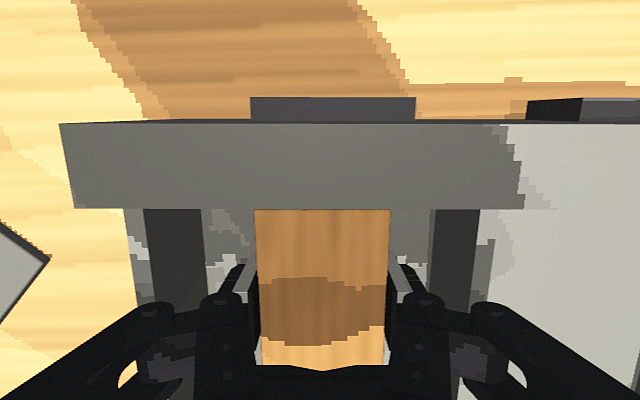

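View pics/s8.png

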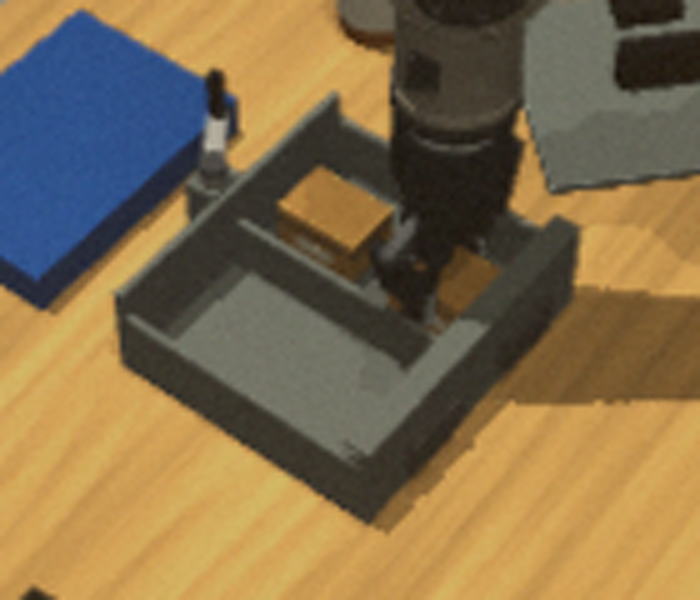

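Run:
```python
from h import *
c=snap('wrist');X=cloud(c)
for v in (200,214,230,250,270,300,330): print(v,X[v,300:350:12].round(1).tolist())
```

```text
200 [[469.1, -82.5, 74.2], [469.2, -79.6, 74.0], [469.0, -76.7, 74.8], [469.0, -73.8, 75.4], [469.3, -70.9, 74.4]]
214 [[481.0, -84.8, 44.6], [481.5, -80.9, 43.3], [481.2, -76.9, 44.4], [481.5, -72.9, 43.9], [481.3, -68.9, 44.9]]
230 [[486.9, -85.1, 43.5], [486.7, -81.0, 44.6], [486.8, -77.0, 44.3], [487.0, -73.0, 44.3], [487.0, -68.9, 44.5]]
250 [[493.9, -85.3, 44.3], [494.1, -81.3, 43.8], [494.4, -77.2, 43.5], [494.2, -73.1, 44.2], [494.4, -68.9, 43.9]]
270 [[501.5, -85.7, 43.8], [502.0, -81.5, 43.0], [501.9, -77.3, 43.3], [501.5, -73.2, 44.4], [501.7, -69.0, 44.3]]
300 [[513.2, -86.2, 43.6], [513.0, -81.9, 44.2], [514.0, -77.6, 42.6], [513.0, -73.3, 44.5], [513.0, -69.1, 44.7]]
330 [[525.5, -86.7, 43.6], [525.6, -82.3, 43.5], [525.4, -77.9, 44.0], [525.0, -73.5, 44.7], [525.6, -69.1, 44.0]]
```

```bash
python3 -m pendant '{"translation":[[0,0,0],[0,0,0],[0,0,0],[-0.02,0,0],[-0.05,0,0],[-0.05,0,0],[-0.05,0,0],[-0.05,0,0]],"rotation":[[0,0,0],[0,0,0],[0,0,0],[0,0,0],[0,0,0],[0,0,0],[0,0,0],[0,0,0]],"grip":[0.32,0.32,0.32,0.32,0.32,0.32,0.32,0]}'
python3 - <<'E'
from h import *
st();plan([542,403,230],down(88.5));snap('wrist','w9.png')
E
```

```text
time: 22.32
ee_pos: [514.2, -80.3, 233.4]
eef_rot: [0.707, 0.009, 0.707, -0.009]
force: [-0.2, -1.0, 0.3]
gripper_width: 74.5
t 22.32 p [514.2 -80.3 233.4] x [-0.  0. -1.] yawy 88.5 F [-0.2 -1.   0.3] w 74.5 q [ 0.93  0.44 -1.13  1.87  0.44  1.12  1.18]
pos [514.2 -80.3 233.4] turn deg [ 0. -0. -0.] then shift mm [  3.4 483.8  15.2]
```

View pics/w9.png

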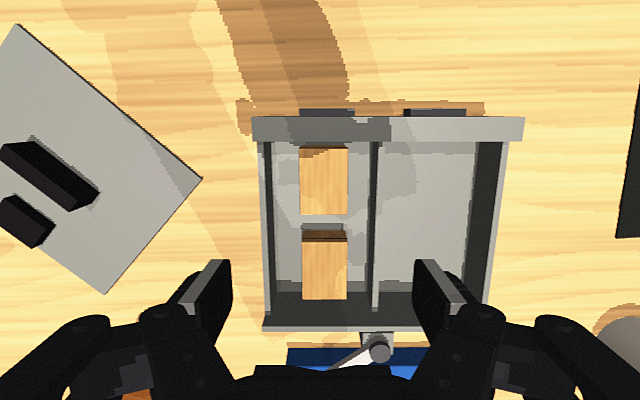

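```bash
python3 -m pendant '{"translation":[[0,0,0],[0,0,0],[0,0,0],[0,0,0],[0,0,0],[0,0,0],[0,0,0],[0,0,0],[0,0,0]],"rotation":[[10,0,0],[10,0,0],[10,0,0],[10,0,0],[10,0,0],[10,0,0],[10,0,0],[10,0,0],[10,0,0]],"grip":[0,0,0,0,0,0,0,0,0]}'; python3 -c "
from h import *
st();plan([542,403,230],down(-1.5))"
```

```text
time: 23.5
ee_pos: [514.2, -80.3, 231.5]
eef_rot: [-0.492, -0.508, -0.492, 0.508]
force: [0.1, -0.2, 0.3]
gripper_width: 85.3
t 23.5 p [514.2 -80.3 231.5] x [-0.  0. -1.] yawy -1.8 F [ 0.1 -0.2  0.3] w 85.3 q [ 0.69  0.32 -0.78  1.88  0.26  1.05 -0.23]
pos [514.2 -80.3 231.5] turn deg [-0.3 -0.   0. ] then shift mm [   1.5   15.1 -483.8]
```

```bash
python3 -m pendant '{"translation":[[0,0.0015,-0.048],[0,0.0015,-0.048],[0,0.0015,-0.048],[0,0.0015,-0.048],[0,0.0015,-0.048],[0,0.0015,-0.048],[0,0.0015,-0.049],[0,0.0015,-0.049],[0,0.0015,-0.049],[0,0.0015,-0.049],[0,0,0],[0,0,0]],"rotation":[[0,0,0],[0,0,0],[0,0,0],[0,0,0],[0,0,0],[0,0,0],[0,0,0],[0,0,0],[0,0,0],[0,0,0],[0,0,0],[0,0,0]],"grip":[0,0,0,0,0,0,0,0,0,0,0,0]}'
python3 mat.py w10.png;  python3 -c "
from h import *
plan([542,403,10],down(-1.5))"
```

```text
time: 25.0
ee_pos: [542.0, 402.7, 231.1]
eef_rot: [-0.494, -0.506, -0.493, 0.507]
force: [0.5, 0.2, -0.1]
gripper_width: 85.6
[ 292  154   61   62 2973] [542.7 403.7  57.   56.2  86.9] top 49.9
[478 255  53  23 655] [723.1 317.8  41.2   7.    9.9] top 56.0
[514 284  35  39 808] [758.7 278.9  42.7   8.4  81.4] top 55.9
t 25.05 p [542.4 401.9 231.2] x [-0.    -0.001 -1.   ] yawy -1.6 F [ 0.1 -0.3  1. ] w 85.5 q [-0.2   0.6  -0.8   1.51  0.45  1.22 -1.1 ]
pos [542.4 401.9 231.2] turn deg [-0.1  0.1  0. ] then shift mm [221.2  -0.5  -1.1]
```

View pics/w10.png

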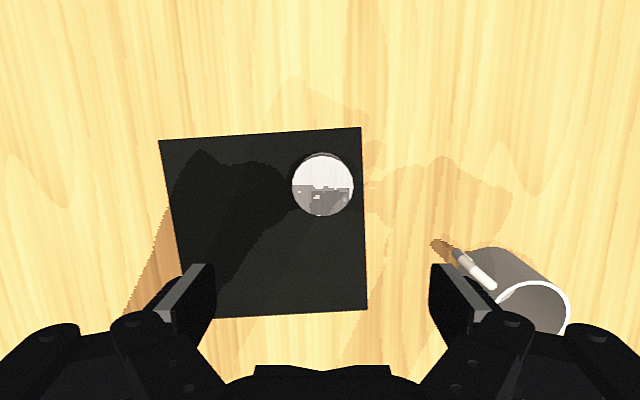

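```bash
python3 -m pendant '{"translation":[[0.05,0,0],[0.05,0,0],[0.05,0,0],[0.04,0,0],[0.029,0,-0.001],[0,0,0],[0,0,0],[0,0,0],[0,0,0],[0,0,0],[-0.04,0,0],[-0.06,0,0]],"rotation":[[0,0,0],[0,0,0],[0,0,0],[0,0,0],[0,0,0],[0,0,0],[0,0,0],[0,0,0],[0,0,0],[0,0,0],[0,0,0],[0,0,0]],"grip":[0,0,0,0,0,0,1,1,1,1,1,1]}'
python3 - <<'E'
from h import *
st();plan([*cw(10,55)[:2],140],down(-1.5))
E
```

```text
time: 26.55
ee_pos: [541.2, 402.8, 112.6]
eef_rot: [-0.493, -0.505, -0.493, 0.508]
force: [1.3, 0.1, -0.9]
gripper_width: 56.6
t 26.55 p [541.2 402.8 112.6] x [-0.003 -0.002 -1.   ] yawy -1.5 F [ 1.3  0.1 -0.9] w 56.6 q [-0.24  0.72 -0.74  1.61  0.54  1.04 -1.17]
pos [541.2 402.8 112.6] turn deg [0.  0.1 0.1] then shift mm [-27.4  33.6 373.3]
```

```bash
python3 -m pendant '{"translation":[[-0.028,0,0],[0,0.0042,0.0467],[0,0.0042,0.0467],[0,0.0042,0.0467],[0,0.0042,0.0467],[0,0.0042,0.0467],[0,0.0042,0.0467],[0,0.0042,0.0467],[0,0.0042,0.0467],[0,0,0],[0,0,0]],"rotation":[[0,0,0],[0,0,0],[0,0,0],[0,0,0],[0,0,0],[0,0,0],[0,0,0],[0,0,0],[0,0,0],[0,0,0],[0,0,0]],"grip":[1,1,1,1,1,1,1,1,1,1,1]}'
python3 - <<'E'
from h import *
st();plan([*cw(10,55)[:2],14],down(-1.5));snap('wrist','w11.png')
E
```

```text
time: 27.92
ee_pos: [565.9, 30.2, 141.4]
eef_rot: [0.494, 0.507, 0.493, -0.506]
force: [0.1, 1.0, -1.1]
gripper_width: 56.7
t 27.93 p [565.9  30.2 141.4] x [ 0.001  0.    -1.   ] yawy -1.5 F [ 0.1  1.  -1.1] w 56.7 q [ 0.44  0.52 -0.79  1.86  0.45  0.94 -0.58]
pos [565.9  30.2 141.4] turn deg [-0. -0. -0.] then shift mm [127.4  -0.8   1.5]
```

View pics/w11.png

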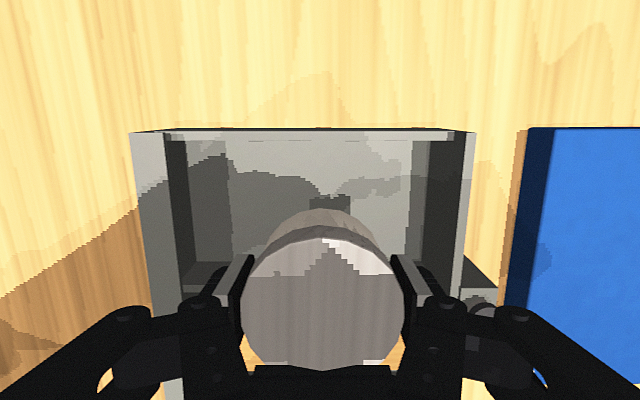

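```bash
python3 -m pendant '{"translation":[[0.04,0,0],[0.04,0,0],[0.03,0,0],[0.014,0,0],[0,0,0],[0,0,0]],"rotation":[[0,0,0],[0,0,0],[0,0,0],[0,0,0],[0,0,0],[0,0,0]],"grip":[1,1,1,1,1,1]}'
python3 - <<'E'
from h import *
st()
E
```

```text
time: 28.72
ee_pos: [566.5, 30.7, 17.6]
eef_rot: [0.494, 0.507, 0.493, -0.506]
force: [-1.7, -0.5, -2.0]
gripper_width: 56.6
t 28.73 p [566.5  30.7  17.6] x [ 0.001  0.    -1.   ] yawy -1.4 F [-1.7 -0.5 -2. ] w 56.6 q [ 0.34  0.69 -0.67  1.93  0.62  0.74 -0.72]
```

```bash
python3 -m pendant '{"translation":[[0.002,0,0],[0.0015,0,0],[0,0,0],[0,0,0],[0,0,0],[0,0,0],[-0.03,0,0],[-0.05,0,0],[-0.05,0,0],[-0.05,0,0],[-0.05,0,0]],"rotation":[[0,0,0],[0,0,0],[0,0,0],[0,0,0],[0,0,0],[0,0,0],[0,0,0],[0,0,0],[0,0,0],[0,0,0],[0,0,0]],"grip":[1,1,1,0.15,0.15,0.15,0.1,0.1,0,0,0]}'
python3 - <<'E'
from h import *
st();snap('wrist','w12.png')
E
```

```text
time: 30.1
ee_pos: [565.6, 29.6, 244.8]
eef_rot: [-0.493, -0.506, -0.493, 0.507]
force: [0.2, -1.3, -0.1]
gripper_width: 85.3
t 30.1 p [565.6  29.6 244.8] x [-0.  0. -1.] yawy -1.5 F [ 0.2 -1.3 -0.1] w 85.3 q [ 0.51  0.41 -0.86  1.76  0.34  1.13 -0.49]
```

View pics/w12.png

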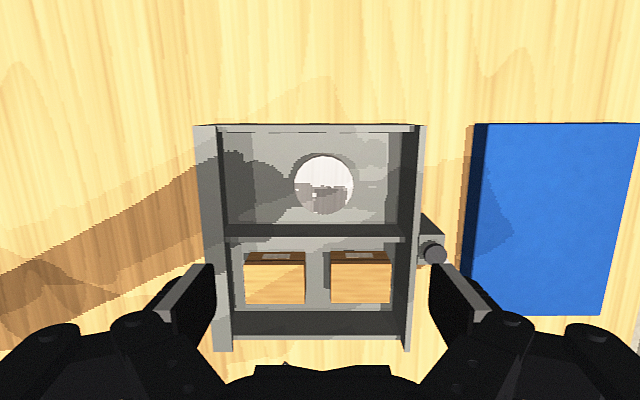

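Run:
```python
from h import *
c=snap('wrist');X=cloud(c);Z=X[:,:,2]
M=((Z>36)&(Z<58)).astype(np.uint8);M[:, :215]=0;M[:,412:]=0;M[330:]=0
M=cv2.morphologyEx(M,cv2.MORPH_OPEN,np.ones((7,7)))
n,lab,s,ce=cv2.connectedComponentsWithStats(M)
for i in range(1,n):
    if s[i,4]>150:
        P=X[(lab==i)];q=rect(P[:,:2]);print(s[i],q,'z',np.median(P[:,2]).round(1),'case',wc([q[0],q[1],0]).round(1))
plan([501,-350,260],down(-44))
```

```text
[215 126  76   7 532] [506.8  85.1   5.3  72.3  88.5] z 54.7 case [-49.7 109.8   0. ]
[299 126  35   7 245] [567.1  83.6   5.3  32.5  88.4] z 54.7 case [ 10.6 109.9   0. ]
[335 126  60   7 420] [613.4  82.3   5.3  57.1  88.5] z 54.8 case [ 56.9 109.8   0. ]
[ 289  156   58   58 2631] [566.9  29.4  56.8  56.4  89.1] z 51.9 case [11.8 55.7  0. ]
[221 232  24  10 217] [476.9 -24.2   6.5  26.1  89.3] z 48.2 case [-76.7  -0.2   0. ]
[246 232  60  10 558] [521.7 -25.5   6.7  61.6  88.4] z 48.4 case [-31.9  -0.3   0. ]
[318 232  43  10 403] [588.1 -27.2   6.8  44.6  88.6] z 48.3 case [34.5 -0.3  0. ]
[362 232  38  10 364] [630.2 -28.4  38.   11.4   7.3] z 48.4 case [76.6 -0.4  0. ]
[ 240  261   60   42 2276] [511.6 -78.3  46.8  64.2  89. ] z 43.9 case [-40.6 -53.4   0. ]
[ 325  260   60   41 2369] [603.8 -79.2  46.3  63.8  88.6] z 43.9 case [ 51.6 -51.8   0. ]
pos [568.9  31.  248.9] turn deg [42.5 -0.2 -0.5] then shift mm [-11.1 215.8 321.2]
```

```bash
python3 -m pendant '{"translation":[[0,0,0],[0,0,0],[0,0,0],[0,0,0],[0,0.036,0.0535],[0,0.036,0.0535],[0,0.036,0.0535],[0,0.036,0.0535],[0,0.036,0.0535],[0,0.036,0.0535],[0,0,0],[0,0,0]],"rotation":[[10.6,0,0],[10.6,0,0],[10.6,0,0],[10.7,0,0],[0,0,0],[0,0,0],[0,0,0],[0,0,0],[0,0,0],[0,0,0],[0,0,0],[0,0,0]],"grip":[0,0,0,0,0,0,0,0,0,0,0,0]}'
python3 - <<'E'
from h import *
st();c=snap('wrist','w13.png');X=cloud(c);Z=X[:,:,2]
M=((Z>14)&(Z<60)).astype(np.uint8)
M=cv2.morphologyEx(M,cv2.MORPH_OPEN,np.ones((3,3)))
n,lab,s,ce=cv2.connectedComponentsWithStats(M)
for i in range(1,n):
    if s[i,4]>100:
        m=lab==i;top=np.nanpercentile(Z[m],80);P=X[m&(Z>top-5)];q=rect(P[:,:2]);print(s[i],q,'z',P[:,2].mean().round(1))
E
```

```text
time: 31.7
ee_pos: [500.2, -338.9, 242.5]
eef_rot: [-0.276, -0.651, -0.277, 0.651]
force: [0.2, 0.4, -0.1]
gripper_width: 85.2
t 31.7 p [ 500.2 -338.9  242.5] x [-0.001  0.001 -1.   ] yawy -44.0 F [ 0.2  0.4 -0.1] w 85.2 q [ 0.92  0.41 -0.57  1.69  0.24  1.12 -0.48]
[110   0  32  14 278] [ 484.  -100.6    4.8   10.5   64.2] z 40.1
[ 116    0   85   67 2471] [ 485.9 -134.5   10.2   72.6   86.2] z 54.0
[415   0  44  11 357] [ 687.8 -296.2    3.5   26.6   44.1] z 40.8
[ 324  148   17   83 1316] [ 501.5 -351.    80.2   15.4   46. ] z 42.9
[ 382  163   32   48 1424] [ 551.7 -399.2   49.9   30.5   46.3] z 21.9
```

View pics/w13.png

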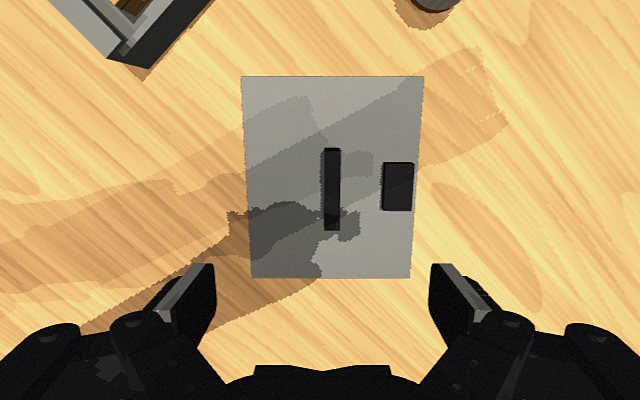

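Run:
```python
from h import *
plan([501.5,-351,12],down(-44))
```

```text
pos [ 500.7 -337.9  242.8] turn deg [ 0.1 -0.   0.1] then shift mm [230.8   9.7   8.9]
```

```bash
python3 -m pendant '{"translation":[[0.05,0.0097,0.0089],[0.05,0,0],[0.05,0,0],[0.04,0,0],[0.02,0,0],[0,0,0],[0,0,0]],"rotation":[[0,0,0],[0,0,0],[0,0,0],[0,0,0],[0,0,0],[0,0,0],[0,0,0]],"grip":[0.4,0.4,0.4,0.4,0.4,0.4,0.4]}'
python3 - <<'E'
from h import *
st();plan([501.5,-351,12],down(-44));snap('wrist','w14.png')
E
```

```text
time: 32.62
ee_pos: [502.6, -352.8, 35.0]
eef_rot: [0.277, 0.651, 0.276, -0.65]
force: [0.1, 0.5, 0.5]
gripper_width: 51.2
t 32.62 p [ 502.6 -352.8   35. ] x [ 0.002 -0.001 -1.   ] yawy -44.0 F [0.1 0.5 0.5] w 51.2 q [ 0.85  0.66 -0.46  1.82  0.41  0.75 -0.6 ]
pos [ 502.6 -352.8   35. ] turn deg [ 0.  -0.  -0.2] then shift mm [23.  -2.  -0.5]
```

View pics/w14.png

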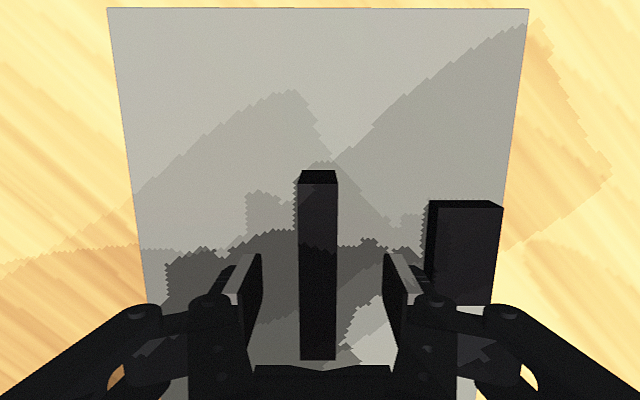

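```bash
python3 -m pendant '{"translation":[[0.015,-0.001,0],[0.007,0,0],[0,0,0],[0,0,0],[0,0,0],[0,0,0],[0,0,0]],"rotation":[[0,0,0],[0,0,0],[0,0,0],[0,0,0],[0,0,0],[0,0,0],[0,0,0]],"grip":[0.4,0.4,0.4,1,1,1,1]}'
python3 - <<'E'
from h import *
st()
E
```

```text
time: 33.55
ee_pos: [500.8, -352.1, 11.7]
eef_rot: [0.277, 0.651, 0.276, -0.651]
force: [-0.2, -0.2, 2.5]
gripper_width: 15.0
t 33.55 p [ 500.8 -352.1   11.7] x [ 0.001 -0.    -1.   ] yawy -44.0 F [-0.2 -0.2  2.5] w 15.0 q [ 0.84  0.69 -0.45  1.83  0.44  0.72 -0.62]
```

```bash
cat >> h.py <<'E'
OFF=11.7
def tcp_for(E,th,off=None):
    off=OFF if off is None else off
    Rc=Ro.from_euler('z',CY,degrees=True)*Ro.from_euler('y',-th)
    return cw(*E)+Rc.apply([92.5,-1.3,off]), Rc*down(0)
def E_now(off=None):
    off=OFF if off is None else off
    p,r=pose();Rc=r*down(0).inv();E=p-Rc.apply([92.5,-1.3,off])
    z=Rc.apply([0,0,1]);x=Rc.apply([1,0,0])
    print('E case',wc(E).round(1),'lip rel',(wc(E)-[-95,0,54]).round(1),'tilt',round(float(np.arccos(z[2])),3),'xdir yaw',round(np.degrees(np.arctan2(x[1],x[0])),2))
E
python3 -m pendant '{"translation":[[-0.02,0,0],[-0.04,0,0],[-0.05,0,0],[-0.05,0,0],[-0.04,0,0],[0,0,0]],"rotation":[[0,0,0],[0,0,0],[0,0,0],[0,0,0],[0,0,0],[0,0,0]],"grip":[1,1,1,1,1,1]}'
python3 - <<'E'
from h import *
st();E_now()
plan(*tcp_for([-60,0,140],0)); plan(*tcp_for([-60,0,140],0.3))
snap('wrist','w15.png')
E
```

```text
time: 34.3
ee_pos: [502.1, -352.5, 215.5]
eef_rot: [0.278, 0.652, 0.274, -0.65]
force: [-0.1, 1.0, -3.7]
gripper_width: 14.9
t 34.3 p [ 502.1 -352.5  215.5] x [ 0.006 -0.004 -1.   ] yawy -44.0 F [-0.1  1.  -3.7] w 14.9 q [ 0.93  0.45 -0.56  1.7   0.27  1.06 -0.48]
E case [-110.1 -264.4  203.2] lip rel [ -15.1 -264.4  149.2] tilt 0.007 xdir yaw -43.99
pos [ 502.1 -352.5  215.5] turn deg [-42.5   0.1  -0.4] then shift mm [  63.8   75.3 -326.5]
pos [ 502.1 -352.5  215.5] turn deg [-42.1   6.4  16. ] then shift mm [  55.3   53.8 -326.5]
```

View pics/w15.png

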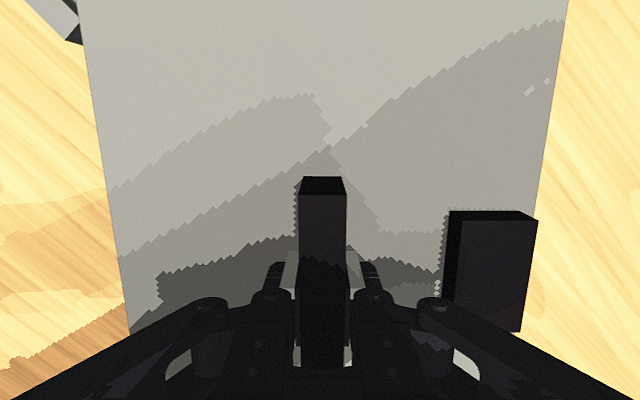

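```bash
python3 -m pendant '{"translation":[[0,0,0],[0,0,0],[0,0,0],[0,0,0],[0,0,0]],"rotation":[[-8.5,0,0],[-8.5,0,0],[-8.5,0,0],[-8.5,0,0],[-8.5,0,0]],"grip":[1,1,1,1,1]}'
python3 -m pendant '{"translation":[[0,0.0075,-0.0325],[0,0.0075,-0.0325],[0,0.0075,-0.0325],[0,0.0075,-0.0325],[0,0.0075,-0.0325],[0,0.0075,-0.0325],[0,0.0075,-0.0325],[0,0.0075,-0.0325],[0,0.0075,-0.0325],[0,0.0075,-0.0325],[0,0,0],[0,0,0]],"rotation":[[0,0,0],[0,0,0],[0,0,0],[0,0,0],[0,0,0],[0,0,0],[0,0,0],[0,0,0],[0,0,0],[0,0,0],[0,0,0],[0,0,0]],"grip":[1,1,1,1,1,1,1,1,1,1,1,1]}'
python3 - <<'E'
from h import *
st();E_now()
plan(*tcp_for([-60,0,140],0.3))
snap('wrist','w16.png'); snap('top','t16.png')
E
```

```text
time: 34.98
ee_pos: [498.7, -351.2, 208.7]
eef_rot: [-0.493, -0.505, -0.496, 0.506]
force: [0.2, 0.4, -4.4]
gripper_width: 15.3
time: 36.48
ee_pos: [582.6, -29.7, 209.6]
eef_rot: [-0.493, -0.506, -0.494, 0.507]
force: [-0.5, -0.5, -3.4]
gripper_width: 15.3
t 36.48 p [582.6 -29.7 209.6] x [-0.003 -0.    -1.   ] yawy -1.5 F [-0.5 -0.5 -3.4] w 15.3 q [ 0.55  0.46 -0.79  1.76  0.37  1.08 -0.4 ]
E case [-63.4  -1.7 198.2] lip rel [ 31.6  -1.7 144.2] tilt 0.003 xdir yaw -1.49
pos [582.6 -29.7 209.6] turn deg [ 0.   0.  17.4] then shift mm [ 28.4 -13.2  -1.6]
```

View pics/w16.png

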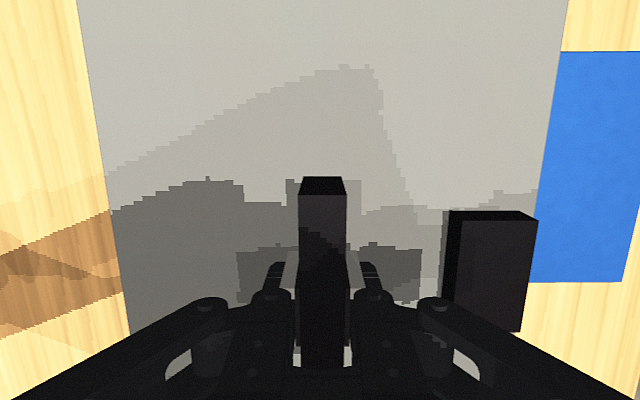

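View pics/t16.png

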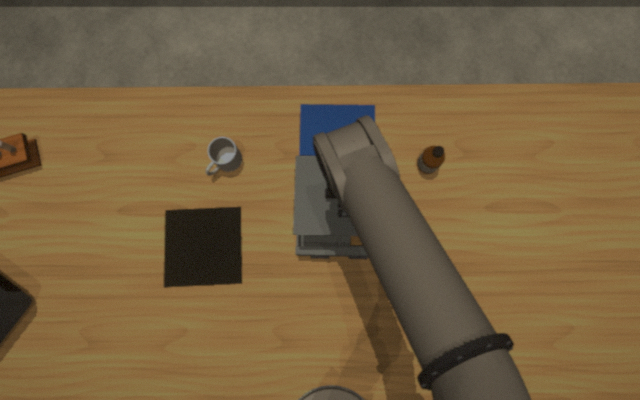

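```bash
python3 -m pendant '{"translation":[[0,0,0],[0,0,0],[0,0,0],[0,0,0]],"rotation":[[0,0,5.8],[0,0,5.8],[0,0,5.8],[0,0,0]],"grip":[1,1,1,1]}'
python3 - <<'E'
from h import *
st();E_now()
plan(*tcp_for([-62,0,80],0.3))
E
```

```text
time: 37.08
ee_pos: [581.4, -30.6, 210.4]
eef_rot: [0.564, 0.574, 0.411, -0.428]
force: [1.1, -1.1, -3.4]
gripper_width: 15.0
t 37.08 p [581.4 -30.6 210.4] x [ 0.296 -0.01  -0.955] yawy -1.5 F [ 1.1 -1.1 -3.4] w 15.0 q [ 0.62  0.3  -0.81  1.99  0.44  0.68 -0.47]
E case [-57.   -2.6 171.8] lip rel [ 38.   -2.6 117.8] tilt 0.3 xdir yaw -1.55
pos [581.4 -30.6 210.4] turn deg [-0.   0.1 -0. ] then shift mm [ 86.3 -31.9  -2.6]
```

```bash
python3 -m pendant '{"translation":[[0.03,-0.011,-0.0025],[0.03,-0.011,0],[0.026,-0.01,0],[0,0,0],[0,0,0]],"rotation":[[0,0,0],[0,0,0],[0,0,0],[0,0,0],[0,0,0]],"grip":[1,1,1,1,1]}'
python3 - <<'E'
from h import *
st();E_now()
plan(*tcp_for([-68,0,57],0.3)); plan(*tcp_for([-92.5,0,57],0.3))
c=snap('side');cv2.imwrite('pics/s17.png',cv2.resize(c['frame'][130:270,250:430,::-1],(770,600),interpolation=cv2.INTER_CUBIC))
snap('wrist','w17.png')
E
```

```text
time: 37.7
ee_pos: [580.5, -26.4, 120.7]
eef_rot: [0.564, 0.576, 0.411, -0.426]
force: [0.8, -0.2, -4.0]
gripper_width: 14.5
t 37.7 p [580.5 -26.4 120.7] x [ 0.3   -0.008 -0.954] yawy -1.5 F [ 0.8 -0.2 -4. ] w 14.5 q [ 0.48  0.42 -0.67  2.08  0.65  0.5  -0.68]
E case [-57.8   1.6  81.8] lip rel [37.2  1.6 27.8] tilt 0.305 xdir yaw -1.53
pos [580.5 -26.4 120.7] turn deg [-0.  -0.  -0.3] then shift mm [ 21.1 -17.    1.6]
pos [580.5 -26.4 120.7] turn deg [-0.  -0.  -0.3] then shift mm [ 13.9 -40.4   1.6]
```

View pics/s17.png

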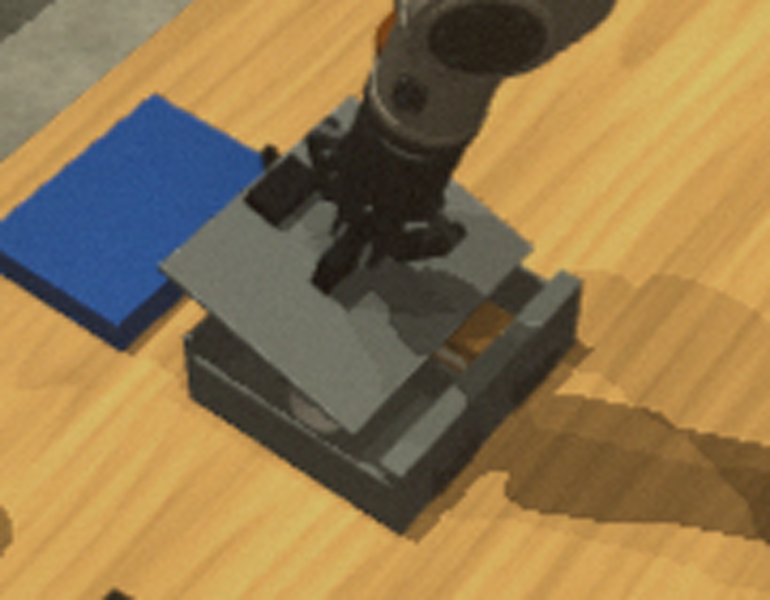

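View pics/w17.png

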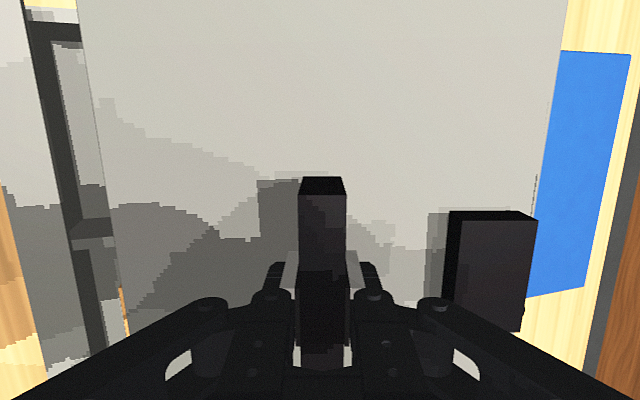

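```bash
cat >> h.py <<'E'
def edge_meas():
    c=env.camera('wrist');X=cloud(c);L=[]
    p,r=pose();Rc=r*down(0).inv()
    for v in range(20,230,6):
        row=X[v];Y=Rc.inv().apply(row-p)+[0,-1.3,OFF]   # cover frame
        ok=np.isfinite(Y[:,2])&(abs(Y[:,2]-6)<4)
        us=np.where(ok[:200])[0]
        if len(us)>5: L.append(row[us.min()])
    L=np.array(L);print('top edge pts case',len(L),np.median([wc(l) for l in L],0).round(1), 'cover-frame x',np.median((Rc.inv().apply(L-p))[:,0]).round(1),'z',np.median((Rc.inv().apply(L-p)+[0,0,OFF])[:,2]).round(1))
    E_now()
E
python3 -c "
from h import *
edge_meas()"
```

```text
top edge pts case 35 [-96.5  63.6  74.6] cover-frame x -131.7 z 4.7
E case [-57.9   1.5  82.1] lip rel [37.1  1.5 28.1] tilt 0.306 xdir yaw -1.53
```

```bash
sed -i 's/(abs(Y\[:,2\]-6)<4)/(abs(Y[:,2]-6)<4)\&(Y[:,0]>-104)/' h.py; python3 -c "
from h import *
edge_meas()"
```

```text
top edge pts case 35 [-58.8  63.6  88.8] cover-frame x -91.1 z 6.8
E case [-58.2   1.4  81.9] lip rel [36.8  1.4 27.9] tilt 0.306 xdir yaw -1.52
```

```bash
python3 -m pendant '{"translation":[[0.011,-0.009,-0.0015],[0.01,-0.008,0],[0,0,0],[0,0,0]],"rotation":[[0,0,0],[0,0,0],[0,0,0],[0,0,0]],"grip":[1,1,1,1]}'
python3 - <<'E'
from h import *
st();edge_meas()
plan(*tcp_for([-92.5,0,57],0.3))
E
```

```text
time: 38.4
ee_pos: [569.7, -24.6, 95.0]
eef_rot: [0.565, 0.575, 0.411, -0.426]
force: [0.4, -0.1, -3.6]
gripper_width: 15.2
t 38.4 p [569.7 -24.6  95. ] x [ 0.3   -0.008 -0.954] yawy -1.5 F [ 0.4 -0.1 -3.6] w 15.2 q [ 0.43  0.44 -0.62  2.12  0.72  0.44 -0.76]
top edge pts case 35 [-69.6  65.2  62.9] cover-frame x -91.6 z 6.7
E case [-68.5   3.2  56.2] lip rel [26.5  3.2  2.2] tilt 0.305 xdir yaw -1.5
pos [569.9 -24.5  95.1] turn deg [ 0.  -0.  -0.3] then shift mm [ -7.4 -22.7   3.2]
```

```bash
python3 -m pendant '{"translation":[[-0.0026,-0.0076,0.0015],[-0.0025,-0.0076,0.0015],[-0.0022,-0.007,0],[0,0,0],[0,0,0]],"rotation":[[0,0,0],[0,0,0],[0,0,0],[0,0,0],[0,0,0]],"grip":[1,1,1,1,1]}'
python3 - <<'E'
from h import *
st();E_now()
plan(*tcp_for([-92.5,0,57],0.3))
c=snap('side');cv2.imwrite('pics/s18.png',cv2.resize(c['frame'][130:270,250:430,::-1],(770,600),interpolation=cv2.INTER_CUBIC))
snap('wrist','w18.png')
E
```

```text
time: 39.08
ee_pos: [545.9, -27.0, 95.0]
eef_rot: [0.564, 0.575, 0.411, -0.426]
force: [0.1, -0.0, -4.7]
gripper_width: 14.6
t 39.08 p [545.9 -27.   95. ] x [ 0.299 -0.008 -0.954] yawy -1.5 F [ 0.1 -0.  -4.7] w 14.6 q [ 0.44  0.4  -0.62  2.18  0.72  0.42 -0.76]
E case [-92.5   0.   56.1] lip rel [2.5 0.  2.1] tilt 0.304 xdir yaw -1.5
pos [545.9 -27.   95. ] turn deg [ 0.  -0.  -0.2] then shift mm [-0.5  0.3  0.1]
```

View pics/s18.png

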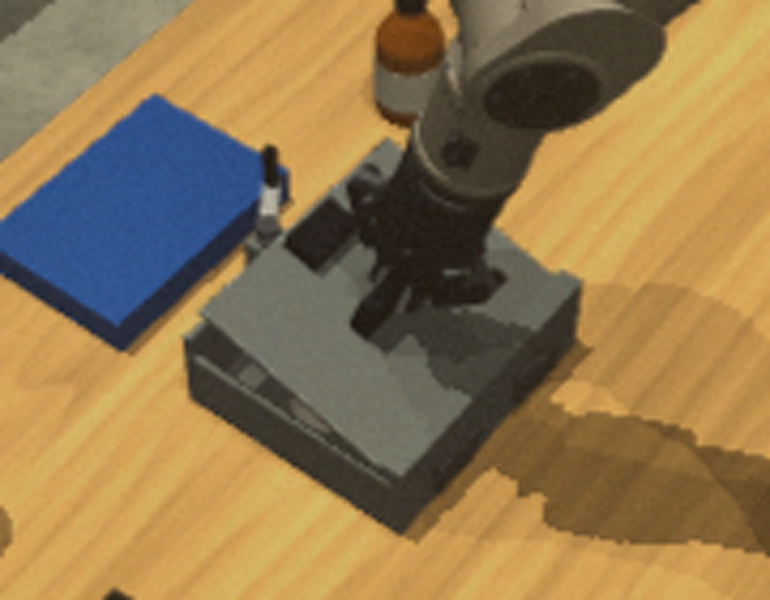

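View pics/w18.png

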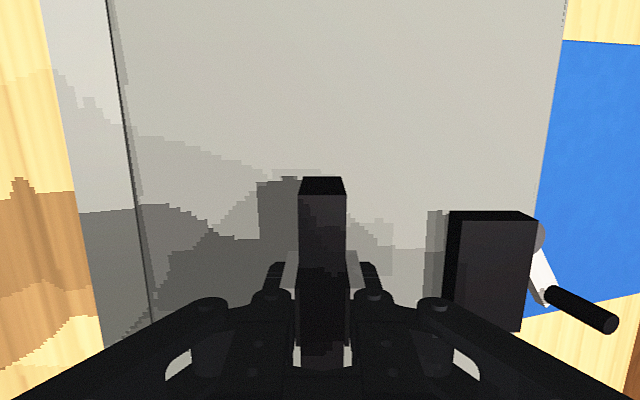

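```bash
python3 -m pendant '{"translation":[[0.0065,0.0006,0],[0.0065,0.0006,0],[0.0065,0.0006,0],[0,0,0],[0,0,0]],"rotation":[[0,0,-4],[0,0,-4],[0,0,-4],[0,0,0],[0,0,0]],"grip":[1,1,1,1,1]}'
python3 - <<'E'
from h import *
st();E_now()
plan(*tcp_for([-92.5,0,54.5],0.0))
c=snap('wrist','w19.png')
E
```

```text
time: 39.8
ee_pos: [551.7, -27.1, 76.2]
eef_rot: [0.517, 0.529, 0.469, -0.482]
force: [-0.4, -0.0, -3.9]
gripper_width: 14.7
t 39.8 p [551.7 -27.1  76.2] x [ 0.095 -0.002 -0.996] yawy -1.5 F [-0.4 -0.  -3.9] w 14.7 q [ 0.49  0.54 -0.7   2.01  0.57  0.68 -0.59]
E case [-92.9   0.1  55.8] lip rel [2.1 0.1 1.8] tilt 0.095 xdir yaw -1.49
pos [551.7 -27.1  76.2] turn deg [ 0.   0.  -5.4] then shift mm [10.   1.9  0.1]
```

View pics/w19.png

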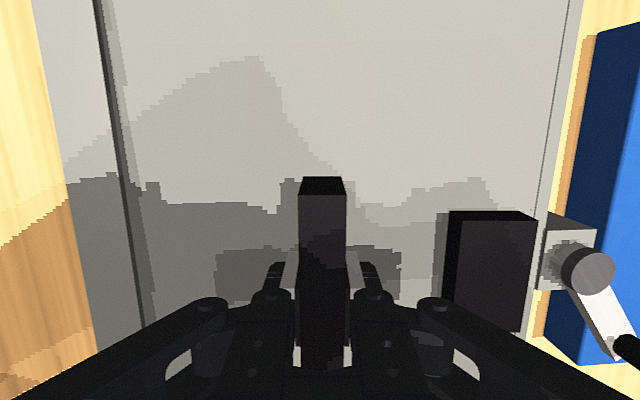

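```bash
python3 -m pendant '{"translation":[[0.0045,0.0005,0],[0.0045,0.0005,0],[0,0,0],[0,0,0]],"rotation":[[0,0,-2.7],[0,0,-2.6],[0,0,0],[0,0,0]],"grip":[1,1,1,1]}'
python3 - <<'E'
from h import *
st();E_now()
plan(*tcp_for([-92.5,0,54],0.0))
c=snap('wrist','w20.png')
E
```

```text
time: 40.35
ee_pos: [553.3, -27.2, 67.6]
eef_rot: [0.494, 0.507, 0.493, -0.506]
force: [-0.7, -0.7, -4.6]
gripper_width: 15.0
t 40.35 p [553.3 -27.2  67.6] x [ 0.003 -0.001 -1.   ] yawy -1.5 F [-0.7 -0.7 -4.6] w 15.0 q [ 0.48  0.59 -0.7   1.94  0.53  0.8  -0.55]
E case [-92.8   0.   55.7] lip rel [2.2 0.  1.7] tilt 0.003 xdir yaw -1.48
pos [553.3 -27.2  67.6] turn deg [ 0.   0.  -0.2] then shift mm [1.9 0.3 0.1]
```

View pics/w20.png

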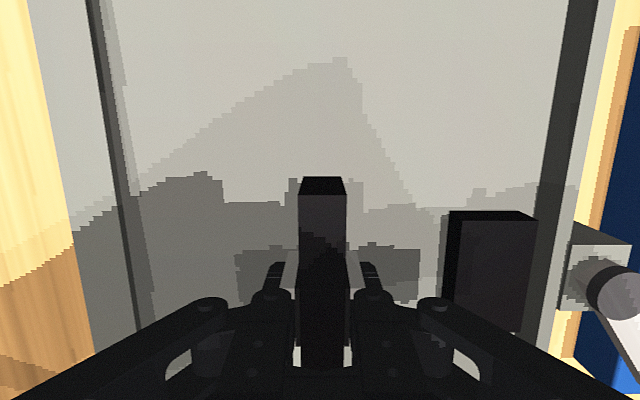

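```bash
python3 -m pendant '{"translation":[[0.001,0,0],[0.001,0,0],[0,0,0],[0,0,0]],"rotation":[[0,0,0],[0,0,0],[0,0,0],[0,0,0]],"grip":[1,1,1,1]}'
python3 - <<'E'
from h import *
st();E_now()
E
```

```text
time: 40.9
ee_pos: [553.6, -27.3, 65.7]
eef_rot: [0.494, 0.507, 0.493, -0.506]
force: [-2.1, -0.3, 2.6]
gripper_width: 15.0
t 40.9 p [553.6 -27.3  65.7] x [ 0.002 -0.    -1.   ] yawy -1.5 F [-2.1 -0.3  2.6] w 15.0 q [ 0.48  0.6  -0.7   1.94  0.53  0.79 -0.55]
E case [-92.4  -0.   53.9] lip rel [ 2.6 -0.  -0.1] tilt 0.002 xdir yaw -1.5
```

Contact, flat at rim height. Release with a partial opening, then lift.

```bash
python3 -m pendant '{"translation":[[0,0,0],[0,0,0],[0,0,0],[-0.02,0,0],[-0.05,0,0],[-0.06,0,0],[-0.06,0,0],[0,0,0]],"rotation":[[0,0,0],[0,0,0],[0,0,0],[0,0,0],[0,0,0],[0,0,0],[0,0,0],[0,0,0]],"grip":[0.55,0.55,0.55,0.55,0.55,0.55,0.3,0]}'
python3 - <<'E'
from h import *
st();c=snap('wrist','w21.png');X=cloud(c);Z=X[:,:,2]
m=(Z>52)&(Z<66);m[300:]=False
from numpy.linalg import lstsq
P=np.array([wc(q) for q in X[m][::7]]);P=P[(abs(P[:,0])<75)&(abs(P[:,1])<105)]
k,_,_,_=lstsq(np.c_[P[:,:2],np.ones(len(P))],P[:,2],rcond=None);print('plate plane',k,len(P))
for lo,hi,n in [(70,80,'pad'),(90,100,'handle'),(112,128,'knob')]:
    M=((Z>lo)&(Z<hi)).astype(np.uint8);M[320:]=0;nn,lab,s,_=cv2.connectedComponentsWithStats(M)
    for i in range(1,nn):
        if s[i,4]>60:
            q=X[lab==i];print(n,s[i],wc([*rect(q[:,:2])[:2],0]).round(1),rect(q[:,:2])[2:],q[:,2].mean().round(1))
E
```

```text
time: 41.9
ee_pos: [556.4, -26.1, 261.9]
eef_rot: [0.497, 0.509, 0.49, -0.503]
force: [0.4, -0.4, -0.3]
gripper_width: 73.4
t 41.9 p [556.4 -26.1 261.9] x [ 0.012 -0.001 -1.   ] yawy -1.5 F [ 0.4 -0.4 -0.3] w 73.4 q [ 0.61  0.36 -0.85  1.77  0.3   1.13 -0.36]
plate plane [ 1.02021097e-03 -7.49832151e-04  6.09393399e+01] 4226
pad [ 198   58   40  237 4713] [-91.3  -0.1   0. ] [225.5  20.9  88.5] 74.8
pad [ 407   59   43  235 2116] [109.6  -0.9   0. ] [226.3  31.   88.6] 74.9
pad [ 373  159   35   53 1707] [70.2  0.1  0. ] [50.1 30.6 88.5] 75.9
handle [ 307  145   19   89 1607] [0.2 0.2 0. ] [79.7 16.  88. ] 96.9
handle [429 179  23  22 386] [112.3  -0.2   0. ] [19.4 19.8 89.7] 91.9
handle [461 226  14  13  75] [139.2 -38.2   0. ] [11.5  4.6 47.6] 95.5
knob [471 234  18  16 216] [141.8 -40.2   0. ] [11.2 11.7 89.3] 120.1
```

View pics/w21.png

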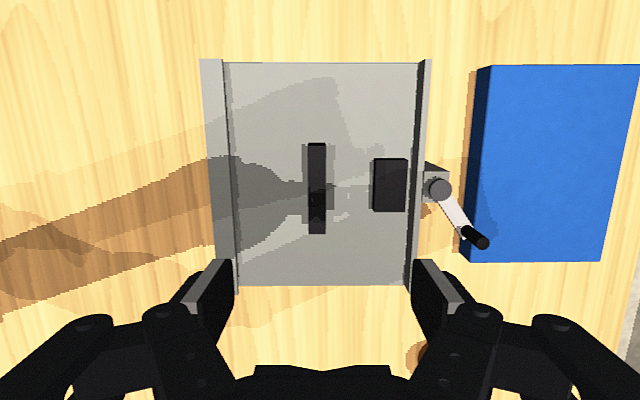

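Run:
```python
from h import *
print(cw(141.8,-40.2)); plan([*cw(141.8,-40.2)[:2],160],down(34.1))
```

```text
[694.28376345 -69.94722631   0.        ]
pos [554.7 -26.7 258.9] turn deg [-35.6   0.2  -0.4] then shift mm [ 98.9  91.3 114. ]
```

```bash
python3 -m pendant '{"translation":[[0,0,0],[0,0,0],[0,0,0],[0,0,0],[0,0.0305,0.038],[0,0.0305,0.038],[0,0.0305,0.038],[0.05,0,0],[0.049,0,0],[0,0,0],[0,0,0]],"rotation":[[-8.9,0,0],[-8.9,0,0],[-8.9,0,0],[-8.9,0,0],[0,0,0],[0,0,0],[0,0,0],[0,0,0],[0,0,0],[0,0,0],[0,0,0]],"grip":[0.2,0.2,0.2,0.2,0.2,0.2,0.2,0.2,0.2,0.2,0.2]}'
python3 - <<'E'
from h import *
st();plan([*cw(141.8,-40.2)[:2],91],down(34.1));snap('wrist','w22.png')
E
```

```text
time: 43.32
ee_pos: [693.8, -69.9, 158.3]
eef_rot: [0.626, 0.332, 0.624, -0.331]
force: [0.4, -0.1, 0.9]
gripper_width: 68.3
t 43.33 p [693.8 -69.9 158.3] x [ 0.003  0.001 -1.   ] yawy 34.1 F [ 0.4 -0.1  0.9] w 68.3 q [ 0.54  0.72 -0.83  1.52  0.57  1.15  0.19]
pos [693.8 -69.9 158.3] turn deg [ 0.   0.1 -0.2] then shift mm [67.3  0.4  0.3]
```

View pics/w22.png

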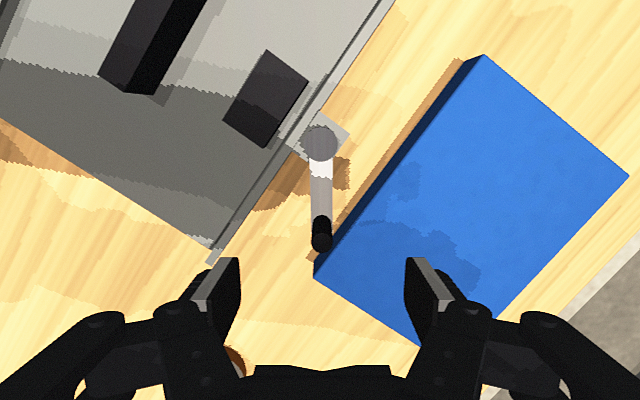

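```bash
python3 -m pendant '{"translation":[[0.04,0,0],[0.027,0,0],[0,0,0],[0,0,0],[0,0,0],[0,0,0],[0,0,0]],"rotation":[[0,0,0],[0,0,0],[0,0,0],[0,0,0],[0,0,0],[0,0,0],[0,0,0]],"grip":[0.2,0.2,0.2,1,1,1,1]}'
python3 -m pendant '{"translation":[[0,-0.009,-0.0008],[0,-0.009,-0.0008],[0,-0.009,-0.0008],[0,-0.009,-0.0008],[0,-0.009,-0.0008],[0,-0.009,-0.0008],[0,-0.009,-0.0008],[0,-0.009,-0.0008],[0,-0.009,-0.0008],[0,-0.009,-0.0008],[0,-0.009,-0.0008],[0,0,0]],"rotation":[[10.4,0,0],[10.4,0,0],[10.4,0,0],[10.4,0,0],[10.4,0,0],[10.4,0,0],[10.4,0,0],[10.4,0,0],[10.4,0,0],[10.4,0,0],[10.4,0,0],[0,0,0]],"grip":[1,1,1,1,1,1,1,1,1,1,1,1]}'
python3 - <<'E'
from h import *
st();p=pose()[0];d=wc(p)-[113,0,0];print(d,np.arctan2(-d[1],-d[0]));plan([*cw(63,0)[:2],91],down(-91.5));snap('wrist','w23.png')
E
```

```text
time: 44.25
ee_pos: [694.0, -70.4, 90.9]
eef_rot: [0.626, 0.332, 0.623, -0.331]
force: [-1.3, 0.1, 5.8]
gripper_width: 10.3
time: 45.75
ee_pos: [617.6, -37.6, 90.8]
eef_rot: [0.061, 0.706, 0.06, -0.703]
force: [1.8, -1.4, 6.6]
gripper_width: 10.2
t 45.75 p [617.6 -37.6  90.8] x [ 0.005 -0.001 -1.   ] yawy -80.2 F [ 1.8 -1.4  6.6] w 10.2 q [ 0.23  0.57 -0.37  1.79  0.27  0.82 -1.66]
[-48.69889752  -9.91499337  90.80043371] 0.2008526753438024
pos [617.6 -37.6  90.8] turn deg [11.3 -0.3 -0.1] then shift mm [-0.2 -9.9  1.3]
```

View pics/w23.png

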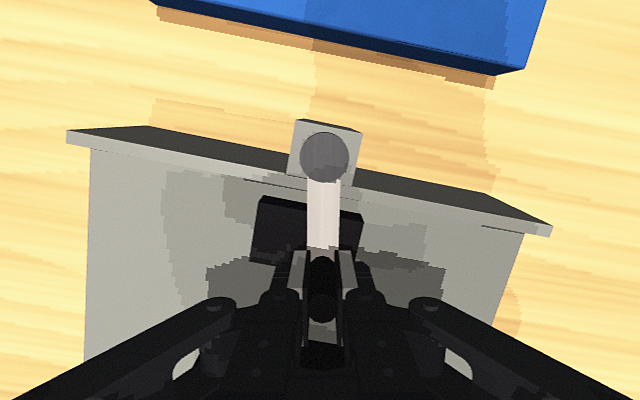

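Latch at about 0.2; continue to zero.

```bash
python3 -m pendant '{"translation":[[0,-0.005,-0.0002],[0,-0.005,-0.0002],[0,-0.001,0],[0,0,0],[0,0,0]],"rotation":[[5.7,0,0],[5.7,0,0],[0,0,0],[0,0,0],[0,0,0]],"grip":[1,1,1,1,1]}'
python3 - <<'E'
from h import *
st();p=pose()[0];d=wc(p)-[113,0,0];print(d,np.arctan2(-d[1],-d[0]))
E
```

```text
time: 46.42
ee_pos: [617.0, -28.6, 90.8]
eef_rot: [-0.009, 0.709, -0.01, -0.705]
force: [1.9, -3.2, 7.5]
gripper_width: 10.1
t 46.42 p [617.  -28.6  90.8] x [ 0.005 -0.002 -1.   ] yawy -91.5 F [ 1.9 -3.2  7.5] w 10.1 q [ 0.18  0.56 -0.32  1.8   0.24  0.82 -1.85]
[-49.5384096   -0.95258746  90.78028967] 0.019226900624054355
```

```bash
python3 -m pendant '{"translation":[[0,0,0],[0,0,0],[0,0,0],[-0.03,0,0],[-0.05,0,0],[-0.06,0,0],[-0.06,0,0],[0,0,0]],"rotation":[[0,0,0],[0,0,0],[0,0,0],[0,0,0],[0,0,0],[0,0,0],[0,0,0],[0,0,0]],"grip":[0.5,0.5,0.5,0.5,0.5,0.5,0.5,0.5]}'
python3 - <<'E'
from h import *
st();c=snap('wrist','w24.png');X=cloud(c);Z=X[:,:,2]
m=(Z>52)&(Z<66);m[300:]=False
P=np.array([wc(q) for q in X[m][::7]]);P=P[(abs(P[:,0])<75)&(abs(P[:,1])<105)]
k=np.linalg.lstsq(np.c_[P[:,:2],np.ones(len(P))],P[:,2],rcond=None)[0];print('plate plane',k,len(P))
for lo,hi,n in [(70,80,'pad'),(93,100,'handle'),(112,128,'knob')]:
    M=((Z>lo)&(Z<hi)).astype(np.uint8);M[320:]=0;nn,lab,s,_=cv2.connectedComponentsWithStats(M)
    for i in range(1,nn):
        if s[i,4]>60:
            q=X[lab==i];print(n,s[i],wc([*rect(q[:,:2])[:2],0]).round(1),rect(q[:,:2])[2:],q[:,2].mean().round(1))
snap('top','t24.png')
E
```

```text
time: 47.42
ee_pos: [617.7, -25.9, 295.2]
eef_rot: [-0.01, 0.711, -0.01, -0.703]
force: [0.5, 0.4, -1.5]
gripper_width: 42.9
t 47.42 p [617.7 -25.9 295.2] x [ 0.012  0.    -1.   ] yawy -91.6 F [ 0.5  0.4 -1.5] w 42.9 q [ 0.22  0.35 -0.37  1.61  0.13  1.19 -1.77]
plate plane [ 5.90143446e-04 -7.58302968e-04  6.08271787e+01] 2524
pad [  1  37  43  82 599] [165.2 292.5   0. ] [34.7 75.1 82.8] 75.0
pad [543  50  33  64 407] [ 160.2 -228.     0. ] [58.2 26.5  5.5] 75.4
pad [ 213  122  223   31 1721] [110.   0.   0.] [225.9  29.8  88.4] 75.2
pad [300 161  18  30 526] [70.9 16.5  0. ] [17.7 29.8 88.1] 75.8
pad [332 161  17  30 499] [ 70.8 -16.1   0. ] [16.8 29.9 88.6] 75.8
pad [287 232  75   4 217] [8.6 0.4 0. ] [79.9  1.4 88.7] 74.8
pad [ 267  306  110   14 1439] [-88.    3.5   0. ] [125.8  16.4  88.5] 74.5
handle [566  54  45  52 684] [ 161.2 -241.9    0. ] [45.  38.5 11.7] 96.4
handle [ 285  239   79   16 1245] [1.  0.4 0. ] [80.1 16.8 88.3] 96.6
knob [594  60  22  34 362] [ 162.1 -237.2    0. ] [12.7 27.1 87.9] 121.6
knob [319 184  13  15 148] [63.4  0.2  0. ] [11.  11.4 43.1] 121.1
```

View pics/w24.png

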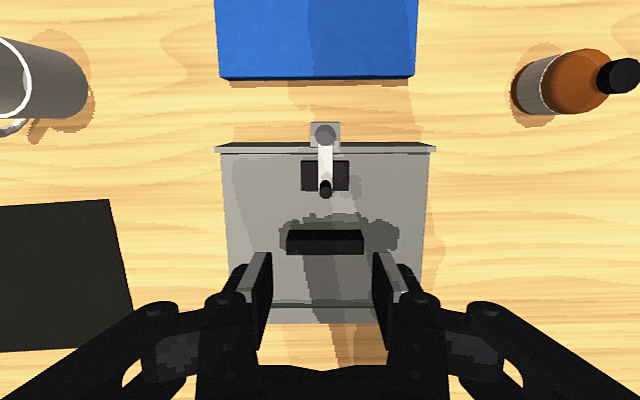

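View pics/t24.png

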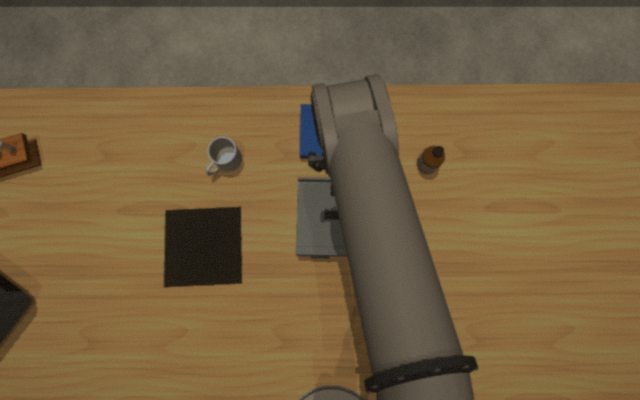

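```bash
python3 -c "
from h import *
print(env.sign_off()); st()"
```

```text
the job is handed in; nothing more can be done
None
the job is handed in; nothing more can be done
```

The case is packed, closed and latched, and I handed the job in at about 47 s of the 208 s. The hand-in gives no verdict.

- **What I did:** I swung the latch open to about 2.2 rad. Three items were present, and I stood the one jar in the left bay and the two slide boxes in the right bay. I hooked the cover under the lip at a tilt of 0.30 rad, swung it down flat and turned the latch back over the pad.
- **Contents:** Measured before the cover went on, in case axes, the jar stood at (12, 56) mm and the boxes at (-41, -53) and (52, -52) mm. Their tops were at the right height for the bay floor. I could not see them again once the cover was on.
- **Cover and latch:** At the last look the cover lay flat to about 1 mrad and was centred within about 1 mm. The latch knob was at (63.4, 0.2) mm, so the latch is closed to about 0.00 rad.
- **Surroundings:** The arm was clear of everything, and the bottle, mug and book looked undisturbed. The book was partly hidden by the arm in the last top picture.
- **Failed or differing checks:** None failed. The only disagreements were 1 to 2 mm between the camera and the arm readings. One box met the floor with about 19 N while being set down.

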